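Clamp the re-glued rubber stamp

ROBOT

A 6-joint arm with a two-finger parallel gripper is mounted at the origin on the work surface; the furniture and walls round the work are solid. World frame = base frame: x ahead of the robot, y to its left, z up, the work surface at z = 0. Lengths are in m, angles in rad, forces in N, time in s.
With the tool pointing down it reaches from about 0.25 to 0.8 m from the base axis. Payload 8.5 kg.
Tool frame: the origin (TCP) lies at the very end of the fingers, on their centre line; the grasp point (between the pads) lies 19 mm behind it (r.hold_point_z is the distance from the TCP to the grasp point, in m); z points along the fingers, y is the direction in which the jaws open and shut (so a half turn about z gives the same grasp; the last joint's range is limited). The gripper opens to 85 mm and grips with 20 to 120 N. Pads are 22 mm wide; open, the fingers measure 114 mm over their backs; the gripper's body (76 mm by 85 mm) begins 54 mm behind the grasp point. The pads swing forward as they close: fully open they stand 13 mm farther back than shut.
Start: joints at [-1.286, 0.238, -0.013, 1.319, 0, 1.571], TCP at [0.147, -0.504, 0.231] pointing down, gripper open.
Joint ranges: [-2.66, 2.66], [-1.03, 1.9], [-1.14, 1.46], [-1.82, 2.27], [-1.45, 1.34], [-3.14, 3.14]. Speed limits (rad/s): [2.22, 2.22, 2.79, 3.14, 3.14, 3.14].

INTERFACE

Orientations are given as [roll, pitch, yaw] about the fixed x, y, z axes, in that order (R = Rz(yaw) Ry(pitch) Rx(roll)).
In Python, from cell import telemetry, cams, r gives the robot as it stands.
- The arm moves only by the tool move_arm, never from a script. Its argument "steps" is one flat list of numbers, 7 for each row, row after row: the closure, from 0 (fully open) to 1 (shut), then the shift along the tool's x, y, z each as a share of 25 mm, from -1 to 1, then the turn, a rotation vector about the tool's x, y, z each as a share of 5 degrees, from -1 to 1. A call has 1 to 12 rows; each row shifts and turns the pose as measured when the row begins, along the tool's axes as they then stand; what a row does not reach is not made up. A row lasts 1/12 s, in which the tool goes at most 41.7 mm and 7.16 degrees, less where a joint would pass 70% of its speed; a pose out of reach is approached as far as the arm can. A call with a number of a shift or a turn outside -1 to 1 is refused whole. A call with a gripper value outside its range is refused whole. The fingers move at their own pace and stop on an object; "force" is the grip in N (left out, the last holds). Time passes only in rows, so rows that do not move let the fingers close. It gives the time, the measured TCP pose, the force and the opening at its end, in the units of the state.
- telemetry.observe(): the state, without advancing time (a new reading comes with each control period).
- cams.snapshot(name): name is "side" or "top" or "wrist"; returns a dict with "color" (480x640x3 uint8, blue, green, red), "depth" (480x640 float32, m along the optical axis (not along the pixel's ray), 0 where there is no reading), "fovy" (degrees; the focal length in pixels is half the picture's height over the tangent of half this angle, whatever the lens; pixels are square), "cx", "cy" (the principal point, pixels), "dist_coeffs" ([k1, k2, p1, p2, k3] as OpenCV has them; the pictures are not rectified), "R" (3x3) and "t" (3): a world point X has camera coordinates R X + t. Camera axes: x right, y down, z forward; pixel columns grow to the right and rows downward; lengths in m; the calibration is good to about 2 mm. A picture is of the moment at which its call begins.
- r.close_job(): hands the job in, once; it reports no verdict.
The state is a dict: "time_s": time; "joint_positions": joint angles; "joint_vel": joint speeds; "joint_torque": joint torques, N m; "ee_pos": TCP position; "tcp_rot": TCP orientation; "contact_force": force on the tool from outside, world axes, zero at the start; "wrist_torque": the same for the moment, N m; "gripper_width": finger opening in m.
Only numpy, scipy, OpenCV 4.12 (cv2) and the standard library are available. Lean on these libraries where they do the work, as an engineer would, in place of code of your own. Each camera call takes 0.05 s, during which the arm holds its last target.

TASK

The wooden rubber stamp standing in the bench clamp has just been glued and must be clamped. Swing the upright stop bar down across the board behind the stamp until it clicks past its detent and lies flat, then pump the clamp's two squeeze grips (squeeze, let spring open, squeeze again; never push the jaw itself) until the jaw's sprung pad presses the stamp against the stop. Finish while still holding the grips squeezed, with the pad pushed about half way (4.5 of its 9 mm) back towards the jaw at the end and never beyond 6 mm, which would crush it; keep the stamp upright and the other things on the desk left alone.

Things in the scene. Friction and masses are not known exactly. Their poses are not given: they have to be found in the camera images.
- clamp: Bench clamp on a light wood board, 300 x 150 x 12 mm, fixed. Origin on the desk surface; board from x = -175 to +125 mm, y = +-75 mm. x: direction in which the jaw presses; y across; z up. In order along x: two black squeeze grips between steel cheeks (88 mm high, 41 mm over both, x = -128 to -68), jaw with pad, stamp, swing stop.
- grips (a point): Midway between the upright black squeeze grips, 128 mm above the desk, clamp x = -98 mm; axes as the clamp's. Each grip: lever 10 mm thick (x), 22 wide (y), pivoted 7 mm before or behind this point at 76 mm height, top at 140. Released they lean apart in a V, 57 mm over their outer faces at this height (62 at the top); fully squeezed they are upright, 24 mm over both. Pinch them along x.
- grip_front (a joint): Angle of the front grip, rad: 0 released, 0.30 fully squeezed; the rear grip is geared to the same angle. They close with a few N and spring open. A pawl takes up the bar's 4 mm teeth: after up to 4 mm of idle, squeezing moves the jaw forward by 38 mm x the angle gained (8 to 12 mm per full squeeze); as they open past that the jaw stays.
- jaw (a joint): Travel of the jaw along the clamp's x, m, 0 = fully back. The teeth only push it; it is held by about 3 N of friction, so when the grips are let go a tighter pad eases back to 3 N (3 mm) or less.
- pad (a joint): How far the sprung pad is pushed back into the jaw, m: 0 free, end stop at 0.009. Spring 1000 N/m (4.5 mm = 4.5 N). Repeated full squeezes push it about 7 mm, which is too far.
- pad_face (a point): Centre of the pad's front face, a dark rubber plate 48 wide x 13.5 mm high, 20 mm in front of the jaw's steel head when free. Axes as the clamp's; it presses towards +x.
- swing_stop (a joint): Angle of the dark steel stop bar, rad: 0 parked, leaning 0.2 rad outward (to clamp +y) from upright; grows as it swings over and down across the board (to -y); 1.771 = flat, end stop. A sprung ball catches its nose: resists from about 1.67, a few N at the bar's end pass it; seated above 1.72. Hinge friction 0.07 N m.
- stop_hinge (a point): Middle of the swing stop's hinge axis, which runs along the clamp's x, at x = +88 mm, y = +50 mm, 21 mm above the desk. Axes as the clamp's. Steel ears reach to 30 mm height beside it.
- stop_tip (a point): On the stop bar's centre line 95 mm from the hinge, near its free end. Bar 16 mm wide (along x), 14 thick, 97 long plus a small round nose to 104 mm; own z points from hinge to tip. Lying flat its top is 28 mm above the desk; the detent post beyond its end is 38 mm high.
- stop_face (a point): Centre of the face of the stop bar that the stamp is pressed against, when the bar lies flat: x = +80 mm of the clamp. Fixed to the clamp, axes as the clamp's.
- stamp: Wooden rubber stamp, loose, standing on the board between pad and stop: foot 26 (own x) x 60 (own y) x 16 mm high, turned handle 24 mm thick up to 74 mm. Origin at the centre of its underside, z up. Pressed home, its origin is 13 mm before the stop face.
- glue_stick: White and red glue stick standing on the desk beside the board, 27 mm across, 90 mm high. Leave alone.
- binder_clip: Black binder clip beside the board, 38 x 28 x 50 mm. Leave alone.
- eraser: Eraser beside the board, 21 x 45 x 12 mm. Leave alone.
- ink_pad: Ink pad tin lying on the desk, 72 x 112 x 20 mm. Leave alone.
- sticky_notes: Block of sticky notes on the desk, 76 x 76 x 23 mm. Leave alone.
- mug: White mug on the desk, 80 mm across, 91 mm high. Leave alone.
Mind the look-alikes: they are no part of the job. Several things have the shape of the stamp; the one meant has the colours described above.

How it is judged:
By the outcome, as a careful person would: the job done as asked, in the order asked, and still so for the second after the job is handed in, while the arm keeps its last pose, push and grip.
It also fails if it takes over 48 s, if anything falls off the work surface, if the arm or the gripper's body presses on something with over 40 N, if the wrist force passes 120 N, or if a joint passes its speed limit or range.

## Working session

There is one attempt and no reset: what is moved stays moved. The work goes in short steps, Python scripts to look and compute and a tool call to move; the robot and the scene stay as the last step left them, time stands still between calls to the robot, and variables do not carry over. Pictures are saved under pics/ and viewed, and the job is handed in when it is done.

Besides the shell and the picture viewer there is one more tool, called after "Request:" by a JSON object that holds its "method" and its "body", one argument or row to a line. move_arm: Moves the arm, as the interface text tells. Shift numbers are shares of 25 mm and turn numbers shares of 5 degrees, none past 1 either way. Its arguments: {"type":"object","properties":{"steps":{"type":"array","items":{"type":"number"}},"force":{"type":"number"}},"required":["steps"]}

```bash
ls; mkdir -p pics
python3 - <<'E'
from cell import telemetry,cams,r
import cv2,numpy as np,pickle
print(telemetry.observe())
d={}
for n in("side","top","wrist"):
    s=cams.snapshot(n);d[n]=s
    cv2.imwrite(f"pics/{n}0.png",s["color"])
    print(n,s["fovy"],s["cx"],s["cy"],s["dist_coeffs"],s["R"].tolist(),s["t"])
pickle.dump(d,open("s0.pkl","wb"))
E
```

```text
pics
{'time_s': 0.0, 'joint_positions': array([-1.28601817e+00,  2.38741072e-01, -1.42507674e-02,  1.31920105e+00,
       -7.82388918e-06,  1.57081599e+00]), 'joint_vel': array([-3.27763195e-04, -3.26522674e-05, -1.13852174e-03, -6.98561082e-04,
       -2.55420567e-03,  1.97067213e-04]), 'joint_torque': array([ 3.37456268e-04, -5.38775289e+01,  3.46439302e+01,  1.81239482e-02,
       -2.69442921e-05,  8.71542795e-06]), 'ee_pos': array([ 0.14737671, -0.50345652,  0.23069981]), 'tcp_rot': array([-3.14019609e+00,  7.85133909e-06,  2.84758510e-01]), 'contact_force': array([-0.9582588 ,  0.64842892,  0.90928026]), 'wrist_torque': array([0.01628404, 0.02589164, 0.02979727]), 'gripper_width': 0.08556604356976269}
side 51.502635328546816 329.06339618645194 240.157517914697 [-0.12086998  0.          0.          0.          0.        ] [[-0.8572768835043013, -0.5148174928013134, -0.006268501808411204], [-0.23392111228797124, 0.40031501193637564, -0.886018512472701], [0.4586472045430023, -0.7580968541843115, -0.46360748639419114]] [0.48883557 0.19121416 1.07025737]
top 45.94248224166673 316.3188317178411 254.05169476783882 [-0.1108247  0.         0.         0.         0.       ] [[0.011990620500135133, -0.9998543401113019, 0.01214592856123378], [-0.9853795959341395, -0.013879797699546639, -0.16980695843366142], [0.16995080740229887, -0.009932259381053183, -0.9854024930387046]] [0.02017102 0.56275892 1.67746652]
wrist 67.30975083815405 315.96249812746197 240.31935476818597 [-0.06460751  0.          0.          0.          0.        ] [[0.2799733139225392, -0.9600047458738771, -0.002414827294562621], [-0.9197230396559791, -0.26894499587499493, 0.2859687387106565], [-0.27518080205057205, -0.07784264315547186, -0.9582359047172948]] [-0.52397581 -0.03722199  0.38025617]
```

View pics/side0.png

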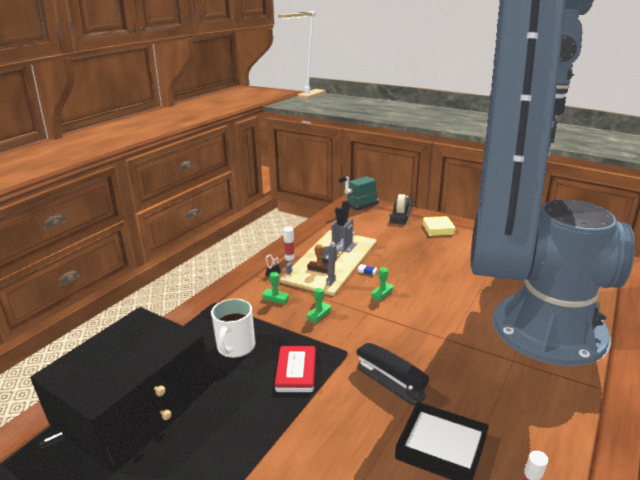

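View pics/top0.png

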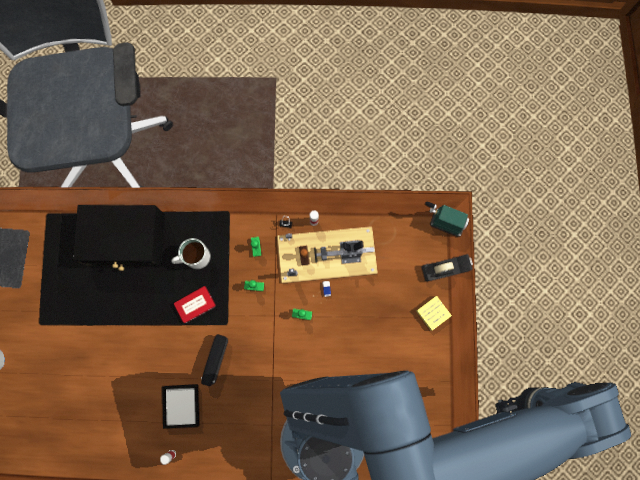

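View pics/wrist0.png

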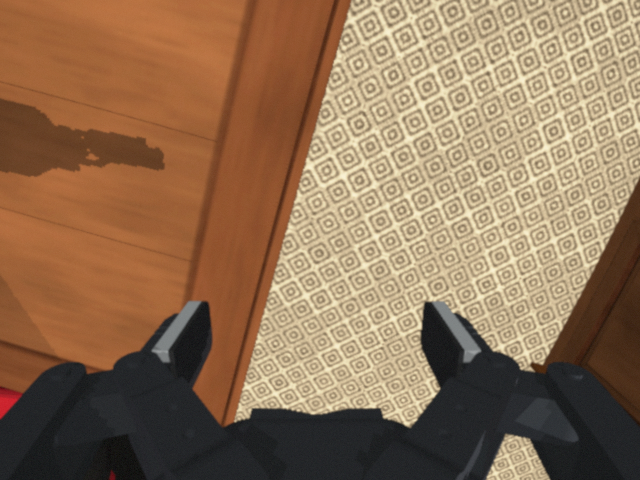

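```bash
cat > h.py <<'E'
import numpy as np,cv2
def K(s):
    f=240/np.tan(np.radians(s["fovy"])/2); return np.array([[f,0,s["cx"]],[0,f,s["cy"]],[0,0,1.]])
def ray(s,uv):
    p=cv2.undistortPoints(np.array(uv,float).reshape(-1,1,2),K(s),np.array(s["dist_coeffs"])).reshape(-1,2)
    d=np.c_[p,np.ones(len(p))]@s["R"]; o=-s["R"].T@s["t"]; return o,d
def onz(s,uv,z):
    o,d=ray(s,uv); return o+d*((z-o[2])/d[:,2])[:,None]
def proj(s,X):
    rv,_=cv2.Rodrigues(s["R"]); p,_=cv2.projectPoints(np.array(X,float).reshape(-1,1,3),rv,s["t"],K(s),np.array(s["dist_coeffs"])); return p.reshape(-1,2)
def tri(sa,ua,sb,ub):
    o1,d1=ray(sa,[ua]);o2,d2=ray(sb,[ub]);d1=d1[0]/np.linalg.norm(d1);d2=d2[0]/np.linalg.norm(d2)
    A=np.c_[d1,-d2];t=np.linalg.lstsq(A,o2-o1,rcond=None)[0];a=o1+d1*t[0];b=o2+d2*t[1];return (a+b)/2,np.linalg.norm(a-b)
E
python3 - <<'E'
import pickle,cv2,numpy as np
from h import *
d=pickle.load(open("s0.pkl","rb"));s=d["top"];im=s["color"]
cv2.imwrite("pics/topc.png",cv2.resize(im[200:320,230:390],None,fx=5,fy=5,interpolation=cv2.INTER_CUBIC))
cv2.imwrite("pics/sidec.png",cv2.resize(d["side"]["color"][165:315,240:440],None,fx=4,fy=4,interpolation=cv2.INTER_CUBIC))
hsv=cv2.cvtColor(im,cv2.COLOR_BGR2HSV)
print(hsv[270,360],hsv[235,300],hsv[300,380])
m=cv2.inRange(hsv,(14,40,150),(32,190,255));m[:215]=0;m[295:]=0;m[:,:265]=0;m[:,390:]=0
m=cv2.morphologyEx(m,cv2.MORPH_OPEN,np.ones((3,3)))
c=max(cv2.findContours(m,0,1)[0],key=cv2.contourArea).reshape(-1,2)
P=onz(s,c,0.012)[:,:2]
rr=cv2.minAreaRect((P*1000).astype(np.float32));print(rr,cv2.boxPoints(rr))
E
```

```text
[ 20 114 230] [ 22 110 239] [ 13 176 145]
((569.8933715820312, -5.8740386962890625), (152.92848205566406, 300.4287109375), 6.512695789337158) [[ 476.88474  134.6981 ]
 [ 510.96042 -163.79185]
 [ 662.902   -146.44618]
 [ 628.8263   152.04378]]
```

View pics/topc.png

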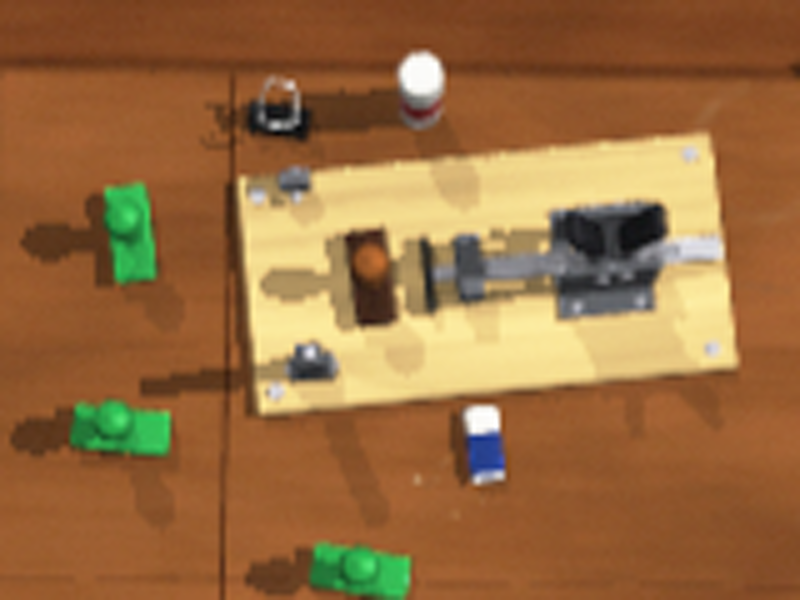

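View pics/sidec.png

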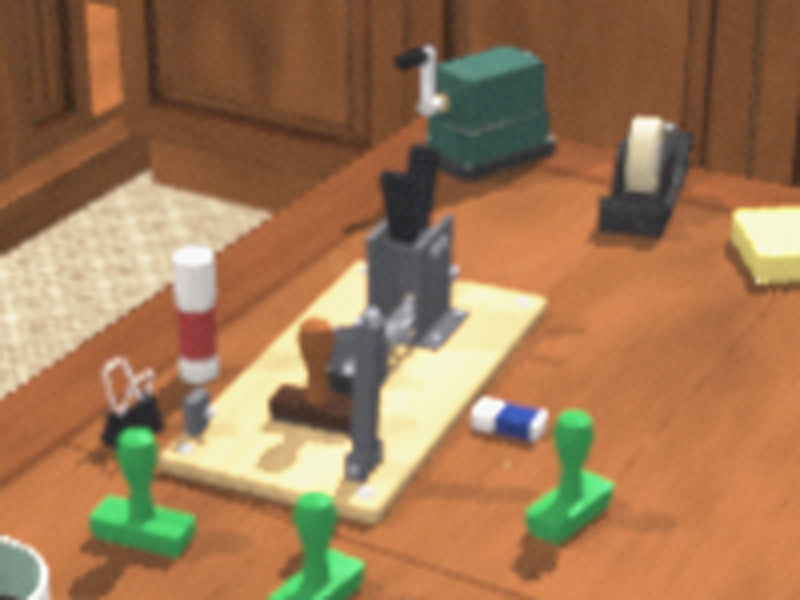

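```bash
cat >> h.py <<'E'
th=np.radians(96.5);O=np.array([.5671,.019,0])
cx=np.array([np.cos(th),np.sin(th),0]);cy=np.array([-np.sin(th),np.cos(th),0])
def W(x,y,z): return O+(x*cx+y*cy)/1000+np.array([0,0,z/1000])
def C(X):
    v=np.array(X)-O; return np.round(np.array([v@cx,v@cy,v[2]])*1000,1)
E
python3 - <<'E'
import pickle,cv2
from h import *
d=pickle.load(open("s0.pkl","rb"))
for n,(x0,y0,f) in dict(top=(230,200,5),side=(240,165,4)).items():
    s=d[n];im=cv2.resize(s["color"],None,fx=f,fy=f,interpolation=cv2.INTER_CUBIC)
    pts=[(-175,-75,12),(-175,75,12),(125,-75,12),(125,75,12),(88,50,21),(88,50+95*np.sin(.2),21+95*np.cos(.2)),(-98-31,0,140),(-98+31,0,140),(88,-60,38)]
    for p in proj(s,[W(*p) for p in pts]): cv2.circle(im,(int((p[0]+.5)*f),int((p[1]+.5)*f)),4,(0,0,255),1)
    cv2.imwrite(f"pics/{n}v.png",im[y0*f:y0*f+600,x0*f:x0*f+800])
E
```

Request:
{"method": "move_arm", "body": {
  "steps": [1, 0.64, -1, 0, 0, 0, 1, 1, 0.64, -1, 0, 0, 0, 1, 1, 0.64, -1, 0, 0, 0, 0, 1, 0.64, -1, 0, 0, 0, 0, 1, 0.64, -1, 0, 0, 0, 0, 1, 0.64, -1, 0, 0, 0, 0],
  "force": 20
}}

```text
time_s: 0.65
ee_pos: [0.2196, -0.3392, 0.2278]
tcp_rot: [-3.138, 0.002, 0.094]
contact_force: [1.6, -1.1, -0.8]
gripper_width: 0.0122
```

View pics/topv.png

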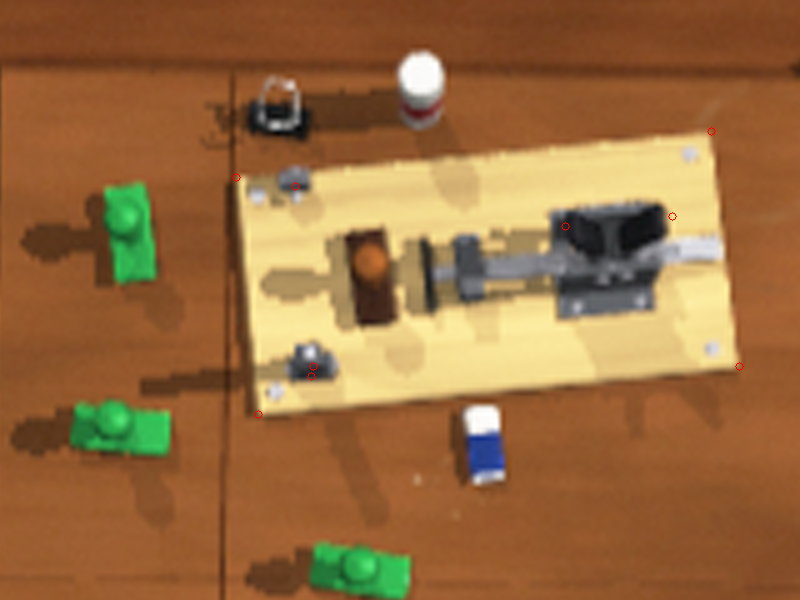

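View pics/sidev.png

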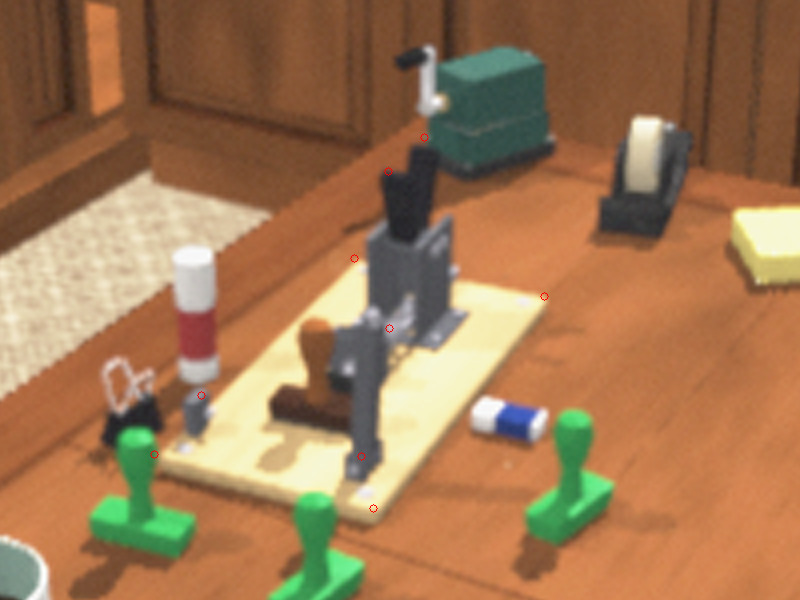

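```bash
python3 -c "
from cell import telemetry as t
s=t.observe();print(s['time_s'],s['joint_positions'].round(3),s['ee_pos'],s['tcp_rot'],s['gripper_width'])"
```

```text
0.65 [-0.996  0.035 -0.266  1.273 -0.     2.051] [ 0.21958006 -0.33924416  0.22784979] [-3.13809661e+00  1.93400680e-03  9.41420948e-02] 0.012216590273473096
```

Run:
```python
import pickle
from h import *
d=pickle.load(open("s0.pkl","rb"))
t,s=d["top"],d["side"]
for a,b in [((312,350),(373,313)),((370,258),(316,328)),((295,172),(199,392))]:
    X,e=tri(t,(230+a[0]/5-.5,200+a[1]/5-.5),s,(240+b[0]/4-.5,165+b[1]/4-.5));print(X,e,C(X))
```

```text
[0.50207571 0.09792563 0.12087686] 0.002886314320241455 [ 85.8  55.7 120.9]
[0.5636127  0.06533307 0.07904386] 0.004223589994308551 [46.4 -1.8 79. ]
[0.62303745 0.11237219 0.03914943] 0.00615033098283633 [ 86.4 -66.1  39.1]
```

Request:
{"method": "move_arm", "body": {
  "steps": [1, 0, 0, 0, 0, 0, -1, 1, 0, 0, 0, 0, 0, -1, 1, 0, 0, 0, 0, 0, -1, 1, 0, 0, 0, 0, 0, -1, 1, 0, 0, 0, 0, 0, -1, 1, 0, 0, 0, 0, 0, -1, 1, 0, 0, 0, 0, 0, -1, 1, 0, 0, 0, 0, 0, -1, 1, 0, 0, 0, 0, 0, -1, 1, 0, 0, 0, 0, 0, -1, 1, 0, 0, 0, 0, 0, -1, 1, 0, 0, 0, 0, 0, -1]
}}

```text
time_s: 1.65
ee_pos: [0.2208, -0.3308, 0.2269]
tcp_rot: [-3.135, -0.006, 1.196]
contact_force: [-1.0, -0.6, 0.4]
gripper_width: 0.0005
```

Request:
{"method": "move_arm", "body": {
  "steps": [1, 0, 0, 0, 0, 0, -1, 1, 0, 0, 0, 0, 0, -1, 1, 0, 0, 0, 0, 0, -1, 1, 0, 0, 0, 0, 0, -1, 1, 0, 0, 0, 0, 0, -1, 1, 0, 0, 0, 0, 0, -1, 1, 0, 0, 0, 0, 0, -1, 1, 0, 0, 0, 0, 0, -1, 1, 0, 0, 0, 0, 0, -1, 1, 0, 0, 0, 0, 0, -1, 1, 0, 0, 0, 0, 0, -1, 1, 0, 0, 0, 0, 0, -1]
}}

```text
time_s: 2.65
ee_pos: [0.2195, -0.329, 0.2249]
tcp_rot: [3.139, -0.013, 2.297]
contact_force: [0.1, -0.3, -0.6]
gripper_width: 0.0002
```

Request:
{"method": "move_arm", "body": {
  "steps": [1, 0, 0, 0, 0, 0, -1, 1, 0, 0, 0, 0, 0, -1, 1, 0, 0, 0, 0, 0, -1, 1, 0, 0, 0, 0, 0, -1, 1, 0, 0, 0, 0, 0, -1, 1, 0, 0, 0, 0, 0, -1, 1, 0, 0, 0, 0, 0, -1, 1, 0, 0, 0, 0, 0, -1, 1, 0, 0, 0, 0, 0, -1, 1, 0, 0, 0, 0, 0, -1, 1, 0, 0, 0, 0, 0, -0.3]
}}

```text
time_s: 3.57
ee_pos: [0.2185, -0.3273, 0.2232]
tcp_rot: [3.125, -0.007, -3.036]
contact_force: [-0.2, 1.2, -0.6]
gripper_width: -0.0002
```

```bash
cat >> h.py <<'E'
from scipy.spatial.transform import Rotation as Rn
def tool(target,rpy=(np.pi,0,.1134+np.pi)):
    from cell import telemetry as t
    s=t.observe();R=Rn.from_euler('xyz',s['tcp_rot'])
    d=R.inv().apply(np.array(target)-s['ee_pos'])*1000/25
    rv=np.degrees((R.inv()*Rn.from_euler('xyz',rpy)).as_rotvec())/5
    print('t',round(s['time_s'],2),'clamp',C(s['ee_pos']),'z',s['ee_pos'][2].round(4),'shift',d.round(2),'turn',rv.round(2),'F',s['contact_force'].round(1),'w',round(s['gripper_width'],4),'j',s['joint_positions'].round(2))
E
python3 -c "
from h import *
tool(W(88,125,230))"
```

```text
t 3.57 clamp [-304.6  385.6  223.2] z 0.2232 shift [-10.29  15.79  -0.09] turn [ 0.19 -0.08 -0.09] F [-0.2  1.2 -0.6] w -0.0002 j [-0.98  0.03 -0.28  1.27  0.   -1.09]
```

Request:
{"method": "move_arm", "body": {
  "steps": [1, -0.64, 1, 0, 0.2, -0.1, 0, 1, -0.64, 1, 0, 0, 0, 0, 1, -0.64, 1, 0, 0, 0, 0, 1, -0.64, 1, 0, 0, 0, 0, 1, -0.64, 1, 0, 0, 0, 0, 1, -0.64, 1, 0, 0, 0, 0, 1, -0.64, 1, 0, 0, 0, 0, 1, -0.64, 1, 0, 0, 0, 0, 1, -0.64, 1, 0, 0, 0, 0, 1, -0.64, 1, 0, 0, 0, 0, 1, -0.64, 1, 0, 0, 0, 0, 1, -0.64, 1, 0, 0, 0, 0]
}}

```text
time_s: 4.57
ee_pos: [0.3808, 0.0013, 0.2222]
tcp_rot: [-3.139, 0.002, -3.045]
contact_force: [0.8, -1.1, 0.1]
gripper_width: 0.0001
```

```bash
python3 -c "
from h import *
tool(W(88,125,230))"
```

```text
t 4.57 clamp [  3.5 187.2 222.2] z 0.2222 shift [-2.43  3.42 -0.32] turn [-0.04  0.03 -0.19] F [ 0.8 -1.1  0.1] w 0.0001 j [ 0.01 -0.01 -0.33  1.25 -0.   -0.09]
```

Request:
{"method": "move_arm", "body": {
  "steps": [1, -0.5, 0.9, 0, 0, 0, -0.2, 1, -0.6, 0.9, 0, 0, 0, 0, 1, -0.6, 0.9, 0, 0, 0, 0, 1, -0.5, 0.6, 0, 0, 0, 0, 1, 0, 0, 0, 0, 0, 0]
}}

```text
time_s: 4.98
ee_pos: [0.4292, 0.0991, 0.2213]
tcp_rot: [-3.139, 0.003, -3.021]
contact_force: [-1.0, -1.7, -0.8]
gripper_width: 0.0005
```

Run:
```python
from h import *
from cell import cams
import pickle
tool(W(88,110,90))
d={}
for n in("wrist","side"):
    s=cams.snapshot(n);cv2.imwrite(f"pics/{n}1.png",s["color"]);d[n]=s
pickle.dump(d,open("s1.pkl","wb"))
cv2.imwrite("pics/side1c.png",cv2.resize(d["side"]["color"][165:315,240:440],None,fx=4,fy=4,interpolation=cv2.INTER_CUBIC))
```

```text
t 4.98 clamp [ 95.2 128.  221.3] z 0.2213 shift [-0.7  -0.28  5.25] turn [-0.03  0.03  0.08] F [-1.  -1.7 -0.8] w 0.0005 j [ 0.23  0.1  -0.22  1.26 -0.    0.11]
```

View pics/wrist1.png

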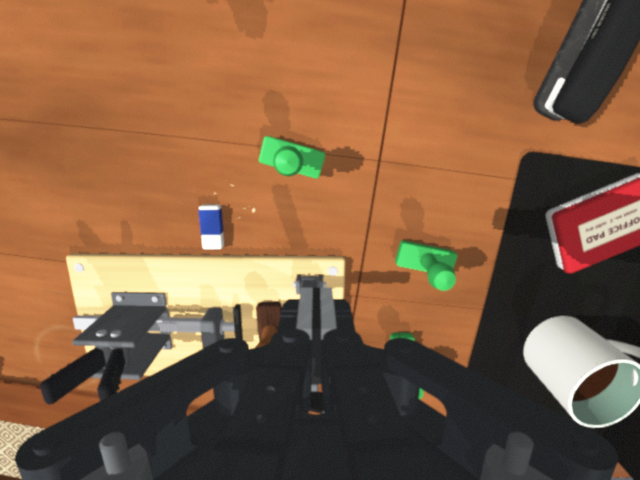

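View pics/side1c.png

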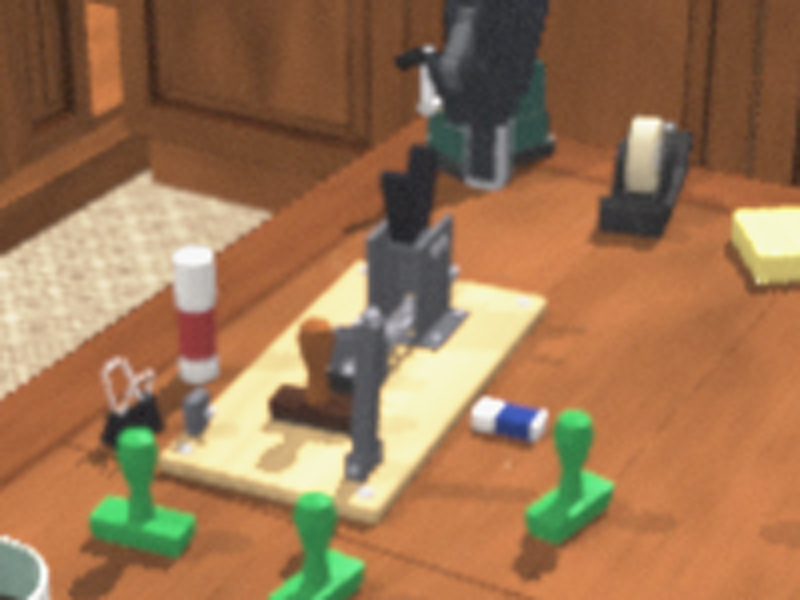

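Run:
```python
from h import *
import pickle
s=pickle.load(open("s1.pkl","rb"))["wrist"]
for uv,z in [((66,257),.012),((346,257),.012)]: print(C(onz(s,[uv],z)[0]))
print(proj(s,[W(-175,75,12),W(125,75,12),W(88,50,21),W(88,50+95*np.sin(.2),21+95*np.cos(.2)),W(88,50,116)]))
```

```text
[-172.6   75.1   12. ]
[126.3  77.6  12. ]
[[ 63.9446202  257.09786207]
 [344.71434952 259.39489576]
 [308.84737445 284.93014794]
 [306.42768138 311.28053822]
 [306.4240254  334.0178312 ]]
```

Request:
{"method": "move_arm", "body": {
  "steps": [1, 0, -0.3, 0.8, 0, 0, 0, 1, 0, 0, 1, 0, 0, 0, 1, 0, 0, 1, 0, 0, 0, 1, 0, 0, 1, 0, 0, 0, 1, -0.2, 0, 1, 0, 0, 0, 1, -0.3, 0, 0.3, 0, 0, 0, 1, 0, 0, 0, 0, 0, 0]
}}

```text
time_s: 5.67
ee_pos: [0.4387, 0.0844, 0.0913]
tcp_rot: [-3.137, 0.004, -3.027]
contact_force: [-0.8, 0.1, 0.0]
gripper_width: -0.0003
```

```bash
python3 -c "
from h import *
tool(W(88,80,95))"
```

```text
t 5.67 clamp [ 79.5 120.2  91.3] z 0.0913 shift [-1.61  0.34 -0.14] turn [-0.05  0.04  0.01] F [-0.8  0.1  0. ] w -0.0003 j [ 0.19  0.2  -0.45  0.92 -0.    0.08]
```

Request:
{"method": "move_arm", "body": {
  "steps": [1, -0.8, 0.34, -0.1, 0, 0, 0, 1, -0.6, 0, -0.1, 0, 0, 0, 1, -0.4, 0, 0, 0, 0, 0, 1, -0.4, 0, 0, 0, 0, 0, 1, -0.4, 0, 0, 0, 0, 0, 1, 0, 0, 0, 0, 0, 0]
}}

```text
time_s: 6.17
ee_pos: [0.5045, 0.0973, 0.1032]
tcp_rot: [-3.137, 0.004, -3.032]
contact_force: [0.0, -0.8, -0.5]
gripper_width: 0.0001
```

Run:
```python
from h import *
from cell import cams
tool(W(88,45,97))
s=cams.snapshot("side");cv2.imwrite("pics/side2c.png",cv2.resize(s["color"][165:315,240:440],None,fx=4,fy=4,interpolation=cv2.INTER_CUBIC))
```

```text
t 6.17 clamp [ 84.9  53.4 103.2] z 0.1032 shift [-0.33  0.13  0.25] turn [-0.06  0.05 -0.04] F [ 0.  -0.8 -0.5] w 0.0001 j [ 0.19  0.29 -0.28  0.99 -0.01  0.08]
```

View pics/side2c.png

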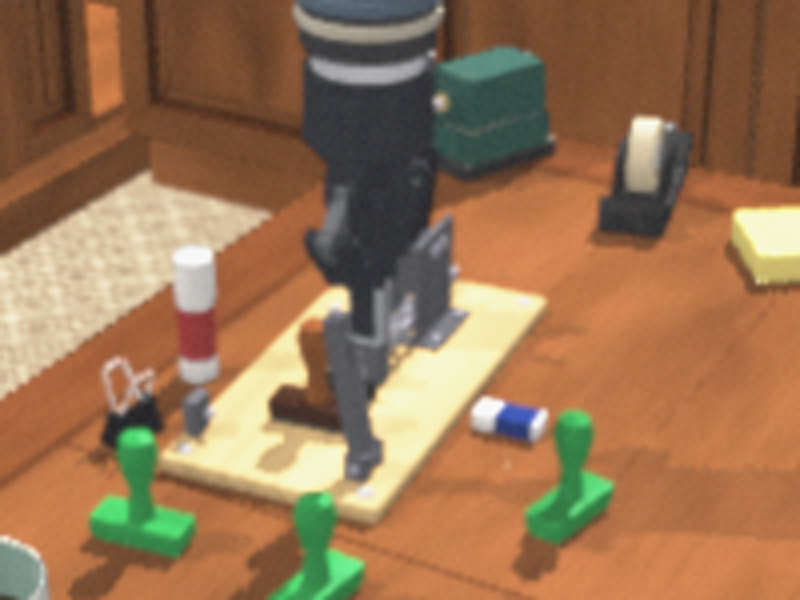

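Request:
{"method": "move_arm", "body": {
  "steps": [1, -0.4, 0.1, 0.2, 0, 0, 0, 1, -0.4, 0, 0.2, 0, 0, 0, 1, -0.4, 0, 0.25, 0, 0, 0, 1, -0.35, 0, 0.35, 0, 0, 0, 1, 0, 0, 0, 0, 0, 0]
}}

```text
time_s: 6.63
ee_pos: [0.545, 0.1037, 0.0787]
tcp_rot: [-3.137, 0.006, -3.033]
contact_force: [0.0, -0.5, -0.7]
gripper_width: -0.0
```

```bash
python3 -c "
from h import *
tool(W(88,4,75))"
```

```text
t 6.63 clamp [86.6 12.4 78.7] z 0.0787 shift [-0.33  0.06  0.15] turn [-0.05  0.07 -0.05] F [ 0.  -0.5 -0.7] w -0.0 j [ 0.19  0.38 -0.22  0.97 -0.01  0.08]
```

Request:
{"method": "move_arm", "body": {
  "steps": [1, -0.25, 0, 0.2, 0, 0, 0, 1, -0.25, 0, 0.35, 0, 0, 0, 1, -0.2, 0, 0.4, 0, 0, 0, 1, 0, 0, 0, 0, 0, 0]
}}

```text
time_s: 6.97
ee_pos: [0.5642, 0.1056, 0.0513]
tcp_rot: [-3.137, 0.005, -3.033]
contact_force: [-0.9, -0.4, -0.3]
gripper_width: 0.0001
```

Run:
```python
from h import *
from cell import cams
tool(W(88,-14.7,41))
s=cams.snapshot("side");cv2.imwrite("pics/side3c.png",cv2.resize(s["color"][165:315,240:440],None,fx=4,fy=4,interpolation=cv2.INTER_CUBIC))
```

```text
t 6.97 clamp [86.4 -6.9 51.3] z 0.0513 shift [-0.31  0.07  0.41] turn [-0.06  0.05 -0.05] F [-0.9 -0.4 -0.3] w 0.0001 j [ 0.19  0.43 -0.21  0.92 -0.01  0.08]
```

View pics/side3c.png

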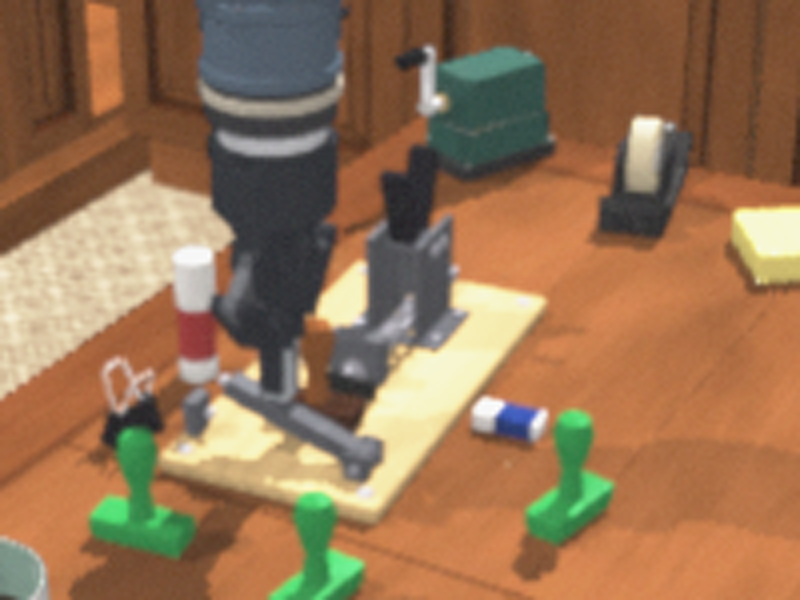

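Working well. Continue down to the detent.

Request:
{"method": "move_arm", "body": {
  "steps": [1, -0.25, 0, 0.3, 0, 0, 0, 1, -0.1, 0, 0.3, 0, 0, 0, 1, 0, 0, 0, 0, 0, 0]
}}

```text
time_s: 7.27
ee_pos: [0.5729, 0.1065, 0.0356]
tcp_rot: [-3.137, 0.004, -3.032]
contact_force: [0.7, -0.6, -0.1]
gripper_width: 0.0001
```

```bash
python3 -c "
from h import *
tool(W(88,-17,28))"
```

```text
t 7.27 clamp [ 86.3 -15.7  35.6] z 0.0356 shift [-0.05  0.07  0.3 ] turn [-0.06  0.05 -0.05] F [ 0.7 -0.6 -0.1] w 0.0001 j [ 0.19  0.46 -0.21  0.9  -0.01  0.08]
```

Request:
{"method": "move_arm", "body": {
  "steps": [1, 0, 0, 0.16, 0, 0, 0, 1, 0, 0, 0.12, 0, 0, 0, 1, 0, 0, 0.08, 0, 0, 0]
}}

```text
time_s: 7.52
ee_pos: [0.574, 0.1067, 0.0275]
tcp_rot: [-3.137, 0.007, -3.032]
contact_force: [-10.0, -1.8, 37.7]
gripper_width: 0.0001
```

```bash
python3 -c "
from h import *
tool(W(88,-17,28))"
```

```text
t 7.52 clamp [ 86.4 -16.8  27.5] z 0.0275 shift [-0.01  0.07 -0.02] turn [-0.05  0.08 -0.05] F [-10.   -1.8  37.7] w 0.0001 j [ 0.19  0.47 -0.22  0.88 -0.01  0.08]
```

Request:
{"method": "move_arm", "body": {
  "steps": [1, 0, 0, -0.4, 0, 0, 0, 1, 0.2, 0, -1, 0, 0, 0, 1, 0.2, 0, -1, 0, 0, 0, 1, 0.2, 0, -1, 0, 0, 0, 1, 0.2, 0, -1, 0, 0, 0, 1, 0, 0, -1, 0, 0, 0, 0.5, 0, 0, -1, 0, 0, 0, 0, 0, 0, 0, 0, 0, 0]
}}

```text
time_s: 8.18
ee_pos: [0.5488, 0.1045, 0.1939]
tcp_rot: [-3.137, 0.003, -3.032]
contact_force: [0.3, 0.1, -0.0]
gripper_width: 0.0232
```

Run:
```python
from h import *
from cell import cams
import pickle
tool(W(-98,0,220))
d={}
for n in ("side","wrist"):
    s=cams.snapshot(n);d[n]=s
pickle.dump(d,open("s4.pkl","wb"))
cv2.imwrite("pics/side4c.png",cv2.resize(d["side"]["color"][165:315,240:440],None,fx=4,fy=4,interpolation=cv2.INTER_CUBIC))
cv2.imwrite("pics/wrist4.png",d["wrist"]["color"])
```

```text
t 8.18 clamp [ 87.    8.5 193.9] z 0.1939 shift [-0.38 -7.4  -1.01] turn [-0.06  0.03 -0.05] F [ 0.3  0.1 -0. ] w 0.0232 j [ 0.19  0.31 -0.01  1.25 -0.01  0.08]
```

View pics/side4c.png

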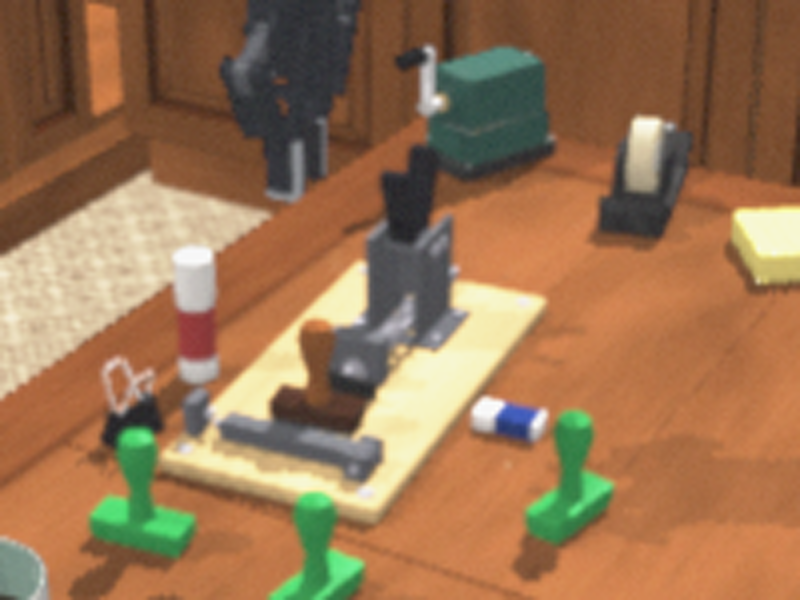

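View pics/wrist4.png

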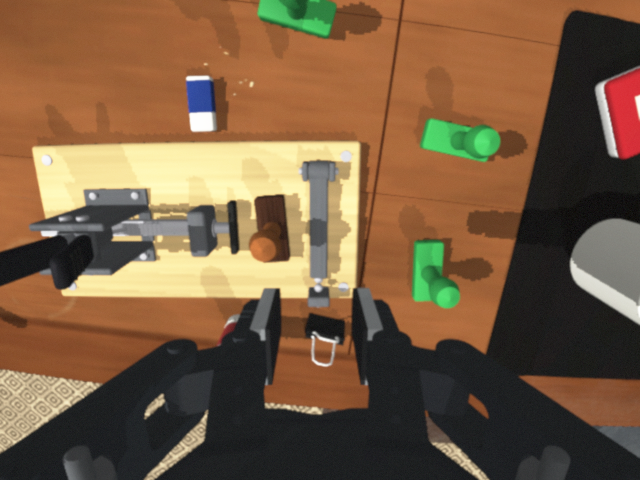

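Run:
```python
from h import *
import pickle
s=pickle.load(open("s4.pkl","rb"))["wrist"]
im=s["color"]
cv2.imwrite("pics/w4c.png",cv2.resize(im[130:310,20:380],None,fx=2.2,fy=2.2,interpolation=cv2.INTER_CUBIC))
for n,uv,z in [("c1",(33.5,147),12),("c2",(360,142),12),("c3",(357,298),12),("c4",(64,295),12),("hinge bar",(319,172),28),("bar tip",(318,278),28),("bar L",(309.5,225),28),("bar R",(328,225),28)]: print(n,C(onz(s,[uv],z/1000)[0]))
```

```text
c1 [-171.    75.5   12. ]
c2 [124.7  74.7  12. ]
c3 [126.1 -73.6  12. ]
c4 [-171.2  -71.4   12. ]
hinge bar [89.  50.5 28. ]
bar tip [ 87.8 -45.6  28. ]
bar L [80.5  4.5 28. ]
bar R [96.7  4.5 28. ]
```

View pics/w4c.png

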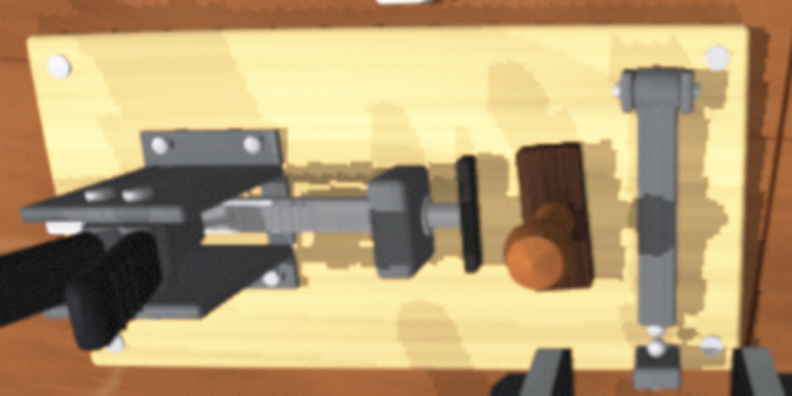

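Request:
{"method": "move_arm", "body": {
  "steps": [0, -0.05, -0.8, -0.5, 0, 0, 0, 0, -0.05, -1, -0.5, 0, 0, 0, 0, -0.05, -1, 0, 0, 0, 0, 0, -0.05, -1, 0, 0, 0, 0, 0, -0.05, -1, 0, 0, 0, 0, 0, -0.05, -1, 0, 0, 0, 0, 0, 0, -1, 0, 0, 0, 0, 0, 0, -0.3, 0, 0, 0, 0, 0, 0, 0, 0, 0, 0, 0]
}}

```text
time_s: 9.03
ee_pos: [0.5702, -0.0774, 0.2047]
tcp_rot: [-3.139, -0.019, -3.028]
contact_force: [0.1, 0.6, -0.4]
gripper_width: 0.0857
```

Run:
```python
from h import *
from cell import cams
import pickle
tool(W(-98,0,105))
d={}
for n in ("top","wrist"):
    s=cams.snapshot(n);d[n]=s
pickle.dump(d,open("s5.pkl","wb"))
cv2.imwrite("pics/wrist5.png",d["wrist"]["color"])
s=d["wrist"]
print(proj(s,[W(-98-31,0,140),W(-98+31,0,140),W(125,75,12),W(-175,75,12)]))
```

```text
t 9.03 clamp [-96.1   7.8 204.7] z 0.2047 shift [-0.39 -0.06  3.98] turn [-0.03 -0.21 -0.  ] F [ 0.1  0.6 -0.4] w 0.0857 j [-0.13  0.35  0.07  1.31 -0.01 -0.24]
[[261.87796165 271.81503482]
 [362.32037171 271.81818897]
 [552.31686898 147.1920575 ]
 [228.99730173 144.93088369]]
```

View pics/wrist5.png

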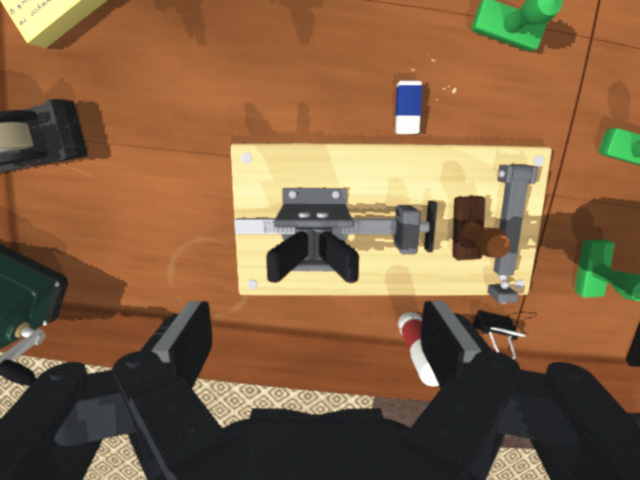

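Request:
{"method": "move_arm", "body": {
  "steps": [0, -0.2, -0.05, 0.8, 0, -0.2, 0, 0, -0.2, 0, 0.7, 0, 0, 0, 0, 0, 0, 0, 0, 0, 0]
}}

```text
time_s: 9.38
ee_pos: [0.58, -0.0724, 0.1664]
tcp_rot: [-3.14, 0.001, -3.024]
contact_force: [-0.1, -0.6, -0.9]
gripper_width: 0.0856
```

```bash
python3 -c "
from h import *
tool(W(-98,0,105))"
```

```text
t 9.38 clamp [-92.3  -2.5 166.4] z 0.1664 shift [ 0.1  -0.22  2.46] turn [-0.02  0.01  0.05] F [-0.1 -0.6 -0.9] w 0.0856 j [-0.12  0.37  0.    1.21 -0.   -0.24]
```

Request:
{"method": "move_arm", "body": {
  "steps": [0, 0.05, -0.22, 0, 0, 0, 0, 0, 0, 0, 0.8, 0, 0, 0, 0, 0, 0, 0, 0, 0, 0]
}}

```text
time_s: 9.63
ee_pos: [0.5788, -0.0753, 0.1473]
tcp_rot: [-3.14, 0.0, -3.02]
contact_force: [-0.9, 0.2, -0.6]
gripper_width: 0.0853
```

```bash
python3 -c "
from h import *
tool(W(-98,0,105))"
```

```text
t 9.63 clamp [-95.1  -1.  147.3] z 0.1473 shift [ 0.04 -0.12  1.69] turn [-0.01  0.    0.1 ] F [-0.9  0.2 -0.6] w 0.0853 j [-0.13  0.38 -0.03  1.16 -0.   -0.25]
```

Request:
{"method": "move_arm", "body": {
  "steps": [0, 0, -0.14, 0.8, 0, 0, 0.1, 0, 0, 0, 0.8, 0, 0, 0, 0, 0, 0, 0, 0, 0, 0]
}}

```text
time_s: 9.88
ee_pos: [0.5807, -0.0779, 0.111]
tcp_rot: [-3.139, 0.004, -3.027]
contact_force: [-0.5, 0.7, -0.1]
gripper_width: 0.0859
```

Run:
```python
from h import *
from cell import cams
tool(W(-98,0,105))
s=cams.snapshot("wrist");cv2.imwrite("pics/wrist6.png",s["color"])
```

```text
t 9.88 clamp [-97.9  -2.5 111. ] z 0.111 shift [ 0.1  -0.    0.24] turn [-0.02  0.05  0.02] F [-0.5  0.7 -0.1] w 0.0859 j [-0.13  0.4  -0.09  1.07 -0.   -0.25]
```

View pics/wrist6.png

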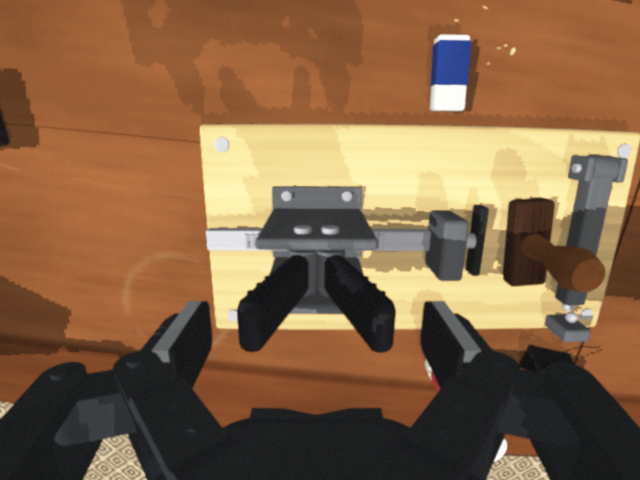

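Request:
{"method": "move_arm", "body": {
  "steps": [0, 0.1, 0, 0.22, 0, 0, 0, 0.3, 0, 0, 0, 0, 0, 0, 0.3, 0, 0, 0, 0, 0, 0, 0.3, 0, 0, 0, 0, 0, 0],
  "force": 20
}}

```text
time_s: 10.27
ee_pos: [0.5806, -0.0781, 0.1124]
tcp_rot: [-3.138, 0.011, -3.026]
contact_force: [0.0, 0.8, -1.9]
gripper_width: 0.06
```

```bash
cat > look.py <<'E'
import sys
from h import *
from cell import cams
import pickle
tool(W(-98,0,105))
s=cams.snapshot("wrist");n=sys.argv[1];pickle.dump(s,open(n+".pkl","wb"))
x0=int(sys.argv[2]) if len(sys.argv)>2 else 390
im=cv2.resize(s["color"][140:340,x0:x0+250],None,fx=3.2,fy=3,interpolation=cv2.INTER_CUBIC)
im=cv2.resize(s["color"][140:330,x0:x0+250],None,fx=3,fy=3,interpolation=cv2.INTER_CUBIC)
cv2.imwrite(f"pics/{n}.png",im)
# pixel of predicted pts at z 28 stop face
print(proj(s,[W(80,0,28),W(54,0,25)]).round(1).tolist())
E
python3 look.py a1
```

```text
t 10.27 clamp [-98.   -2.4 112.4] z 0.1124 shift [0.1  0.   0.29] turn [-0.04  0.13  0.03] F [ 0.   0.8 -1.9] w 0.06 j [-0.13  0.39 -0.1   1.07 -0.   -0.25]
[[577.0, 243.4], [538.7, 242.0]]
```

View pics/a1.png

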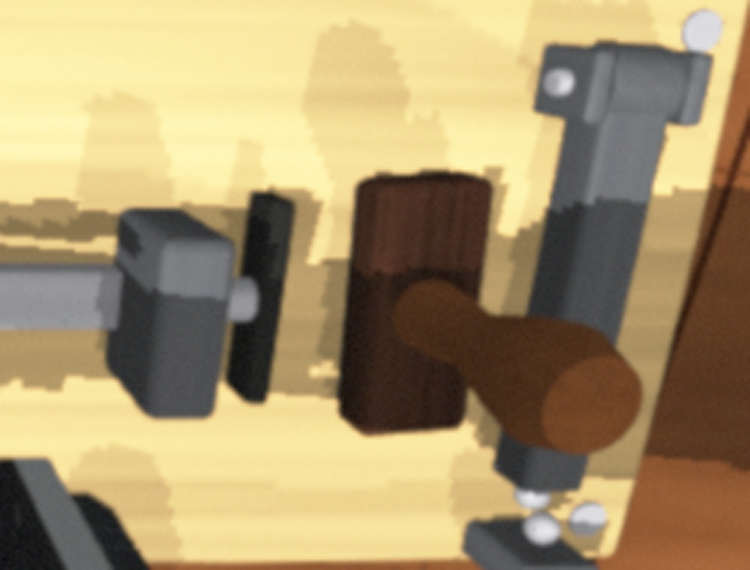

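Run:
```python
from h import *
import pickle
s=pickle.load(open("a1.pkl","rb"))
f=lambda u,v,z:C(onz(s,[(390+u/3-.33,140+v/3-.33)],z/1000)[0])
print("pad front",f(292,200,27),f(268,400,27))
print("stamp back",f(357,185,28),f(341,410,28),"front",f(491,185,28),f(465,415,28))
print("jaw head front top",f(232,245,40),f(212,412,40))
```

```text
pad front [13.  24.9 27. ] [ 14.  -21.8  27. ]
stamp back [26.5 28.5 28. ] [ 31.2 -23.9  28. ] front [57.  28.9 28. ] [ 61.5 -25.4  28. ]
jaw head front top [-4.8 18.  40. ] [ -4.4 -19.2  40. ]
```

Request:
{"method": "move_arm", "body": {
  "steps": [0.5, 0, 0, 0.1, 0, 0, 0, 0.5, 0, 0, 0, 0, 0, 0, 0.5, 0, 0, 0, 0, 0, 0, 0.5, 0, 0, 0, 0, 0, 0]
}}

```text
time_s: 10.65
ee_pos: [0.5817, -0.078, 0.1119]
tcp_rot: [-3.138, 0.015, -3.025]
contact_force: [0.2, 0.6, -0.9]
gripper_width: 0.0427
```

```bash
python3 look.py a2
```

```text
t 10.65 clamp [-98.   -3.5 111.9] z 0.1119 shift [0.14 0.   0.27] turn [-0.05  0.17  0.03] F [ 0.2  0.6 -0.9] w 0.0427 j [-0.13  0.39 -0.1   1.06 -0.   -0.25]
[[578.0, 241.8], [539.5, 240.4]]
```

View pics/a2.png

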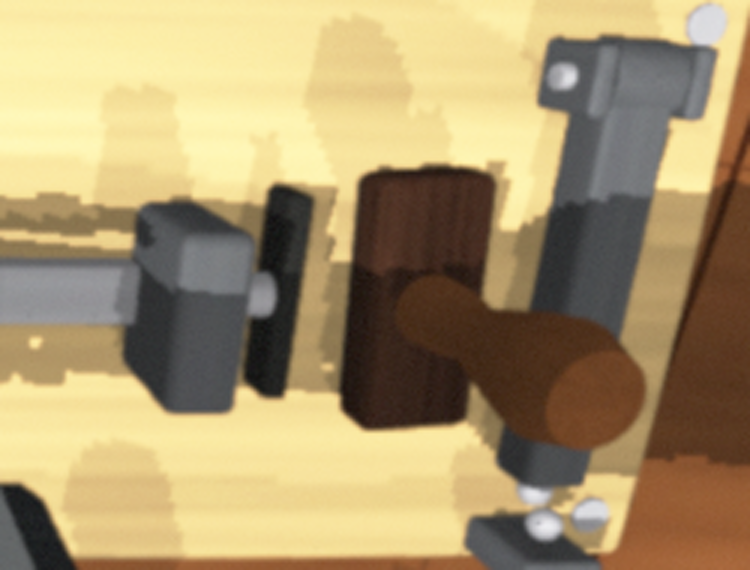

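Request:
{"method": "move_arm", "body": {
  "steps": [0.8, 0.1, 0, 0.2, 0, 0, 0, 0.8, 0, 0, 0, 0, 0, 0, 0.8, 0, 0, 0, 0, 0, 0, 0.8, 0, 0, 0, 0, 0, 0]
}}

```text
time_s: 11.03
ee_pos: [0.5803, -0.078, 0.1077]
tcp_rot: [-3.138, 0.017, -3.026]
contact_force: [-0.8, 0.7, -0.4]
gripper_width: 0.0229
```

```bash
python3 look.py a3
```

```text
t 11.03 clamp [-97.9  -2.2 107.7] z 0.1077 shift [ 0.09 -0.    0.11] turn [-0.04  0.2   0.03] F [-0.8  0.7 -0.4] w 0.0229 j [-0.13  0.39 -0.11  1.05  0.   -0.25]
[[581.5, 245.3], [542.5, 243.8]]
```

View pics/a3.png

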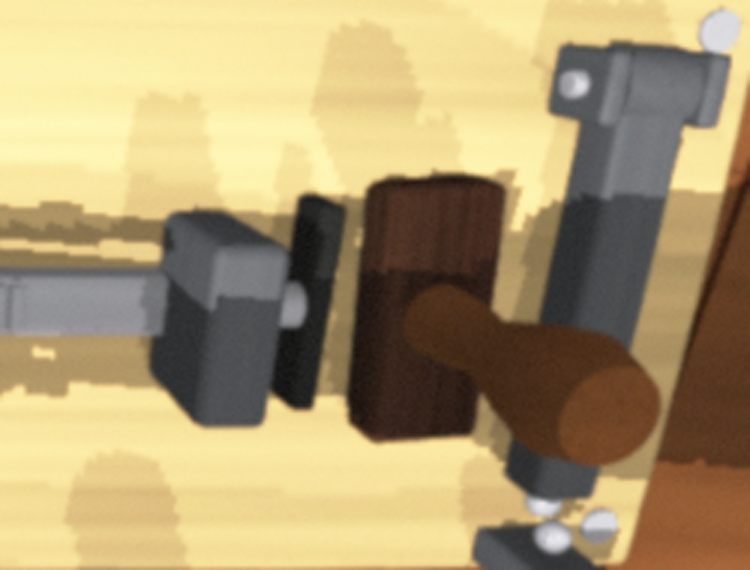

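Request:
{"method": "move_arm", "body": {
  "steps": [0.25, 0, 0, 0, 0, 0, 0, 0.25, 0, 0, 0, 0, 0, 0, 0.25, 0, 0, 0, 0, 0, 0, 0.25, 0, 0, 0, 0, 0, 0, 0.25, 0, 0, 0, 0, 0, 0, 0.8, 0, 0, 0, 0, 0, 0, 0.8, 0, 0, 0, 0, 0, 0, 0.8, 0, 0, 0, 0, 0, 0, 0.8, 0, 0, 0, 0, 0, 0, 0.8, 0, 0, 0, 0, 0, 0]
}}

```text
time_s: 11.92
ee_pos: [0.582, -0.0778, 0.1105]
tcp_rot: [-3.138, 0.022, -3.025]
contact_force: [1.0, -0.8, -5.4]
gripper_width: 0.0232
```

```bash
python3 look.py a4
python3 - <<'E'
from h import *
import pickle
s=pickle.load(open("a3.pkl","rb"))
f=lambda u,v,z:C(onz(s,[(390+u/3-.33,140+v/3-.33)],z/1000)[0])
print("pad front",f(345,205,27),f(313,405,27))
print("stamp back",f(366,190,28),f(349,420,28),"front",f(504,190,28),f(473,430,28))
print("bar",f(580,195,28),f(640,195,28))
E
```

```text
t 11.92 clamp [-97.9  -3.8 110.5] z 0.1105 shift [ 0.16 -0.    0.22] turn [-0.05  0.25  0.04] F [ 1.  -0.8 -5.4] w 0.0232 j [-0.13  0.39 -0.11  1.05  0.   -0.25]
[[579.4, 241.3], [540.7, 239.8]]
pad front [22.5 24.7 27. ] [ 22.5 -21.4  27. ]
stamp back [26.1 28.2 28. ] [ 31.  -24.7  28. ] front [57.  28.6 28. ] [ 61.2 -27.4  28. ]
bar [74.7 27.7 28. ] [88.9 27.9 28. ]
```

View pics/a4.png

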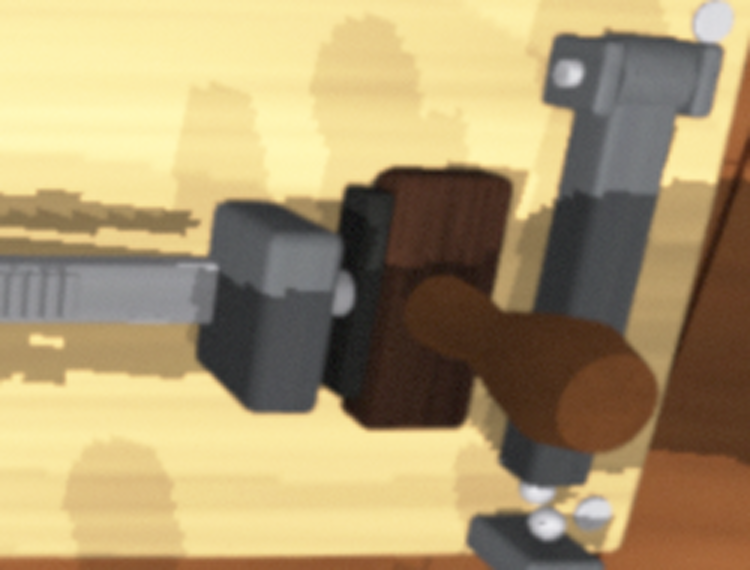

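Request:
{"method": "move_arm", "body": {
  "steps": [0.25, 0, 0, 0, 0, 0, 0, 0.25, 0, 0, 0, 0, 0, 0, 0.25, 0, 0, 0, 0, 0, 0, 0.25, 0.15, 0, 0.25, 0, 0.25, 0, 0.25, 0, 0, 0, 0, 0, 0, 0.8, 0, 0, 0, 0, 0, 0, 0.8, 0, 0, 0, 0, 0, 0, 0.8, 0, 0, 0, 0, 0, 0, 0.8, 0, 0, 0, 0, 0, 0, 0.8, 0, 0, 0, 0, 0, 0]
}}

```text
time_s: 12.8
ee_pos: [0.5796, -0.0781, 0.1056]
tcp_rot: [-3.137, 0.001, -3.025]
contact_force: [-0.5, -0.5, -2.3]
gripper_width: 0.0236
```

```bash
python3 look.py a5
python3 - <<'E'
from h import *
import pickle
s=pickle.load(open("a4.pkl","rb"))
f=lambda u,v,z:C(onz(s,[(390+u/3-.33,140+v/3-.33)],z/1000)[0])
print("pad front",f(393,195,27),f(358,390,27))
print("stamp front",f(511,185,28),f(470,420,28))
E
```

```text
t 12.8 clamp [-97.9  -1.5 105.6] z 0.1056 shift [ 0.06 -0.    0.02] turn [-0.05  0.01  0.04] F [-0.5 -0.5 -2.3] w 0.0236 j [-0.13  0.4  -0.1   1.06 -0.   -0.25]
[[583.1, 249.3], [543.9, 247.9]]
pad front [34.4 24.5 27. ] [ 34.1 -20.9  27. ]
stamp front [60.2 27.2 28. ] [ 62.  -28.1  28. ]
```

View pics/a5.png

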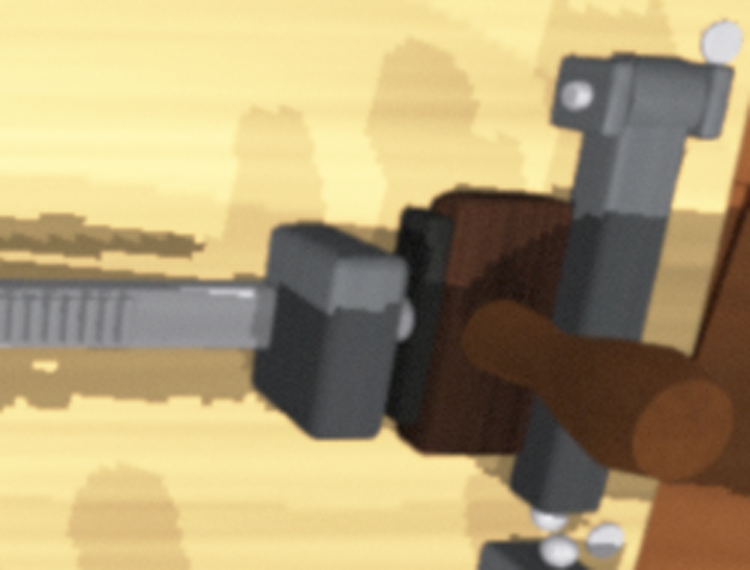

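Run:
```python
from h import *
import pickle
for n,h1,h2,p1,p2 in [("a1",(232,245),(212,412),(292,200),(268,400)),("a2",(252,237),(232,408),(312,193),(285,397)),("a3",(288,250),(263,423),(345,205),(313,405)),("a4",(342,240),(315,408),(393,195),(358,390)),("a5",(406,262),(378,435),(450,215),(413,420))]:
    s=pickle.load(open(n+".pkl","rb"))
    f=lambda q,z:C(onz(s,[(390+q[0]/3-.33,140+q[1]/3-.33)],z/1000)[0])
    a,b,c,d=f(h1,40),f(h2,40),f(p1,27),f(p2,27); print(n,a,b,c,d,(c[0]+d[0]-a[0]-b[0])/2)
```

```text
a1 [-4.8 18.  40. ] [ -4.4 -19.2  40. ] [13.  24.9 27. ] [ 14.  -21.8  27. ] 18.1
a2 [-1.1 18.6 40. ] [ -0.4 -19.4  40. ] [16.9 25.3 27. ] [ 17.6 -22.2  27. ] 18.0
a3 [ 5.  18.1 40. ] [  5.1 -20.   40. ] [22.5 24.7 27. ] [ 22.5 -21.4  27. ] 17.45
a4 [17.4 17.7 40. ] [ 17.6 -19.7  40. ] [34.4 24.5 27. ] [ 34.1 -20.9  27. ] 16.75
a5 [29.2 18.1 40. ] [ 29.6 -19.9  40. ] [45.2 25.2 27. ] [ 45.2 -22.   27. ] 15.8
```

Request:
{"method": "move_arm", "body": {
  "steps": [0.25, 0, 0, 0, 0, 0, 0, 0.25, 0, 0, 0, 0, 0, 0, 0.25, 0, 0, 0, 0, 0, 0, 0.25, 0, 0, 0, 0, 0, 0, 0.25, 0, 0, 0, 0, 0, 0, 0.55, 0, 0, 0, 0, 0, 0, 0.55, 0, 0, 0, 0, 0, 0, 0.55, 0, 0, 0, 0, 0, 0, 0.55, 0, 0, 0, 0, 0, 0]
}}

```text
time_s: 13.6
ee_pos: [0.5806, -0.0781, 0.1067]
tcp_rot: [-3.137, 0.003, -3.024]
contact_force: [0.7, 0.8, -3.9]
gripper_width: 0.0385
```

```bash
python3 look.py a6
```

```text
t 13.6 clamp [-98.   -2.4 106.7] z 0.1067 shift [0.1  0.   0.07] turn [-0.05  0.03  0.04] F [ 0.7  0.8 -3.9] w 0.0385 j [-0.13  0.4  -0.1   1.06 -0.   -0.25]
[[582.6, 247.3], [543.5, 245.9]]
```

View pics/a6.png

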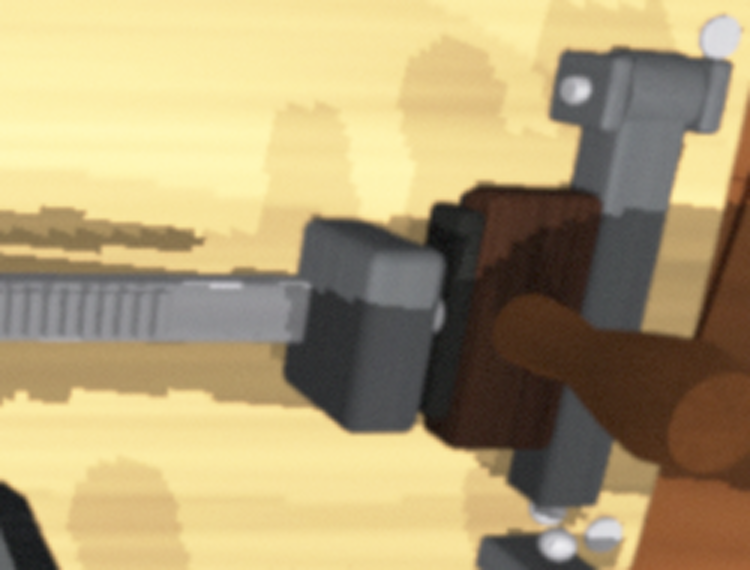

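Run:
```python
from h import *
import pickle
for n,h1,h2,p1,p2,s1,s2 in [("a5",(406,262),(378,435),(450,215),(413,420),(573,200),(527,450)),("a6",(442,256),(412,428),(483,208),(445,412),(601,196),(554,445))]:
    s=pickle.load(open(n+".pkl","rb"))
    f=lambda q,z:C(onz(s,[(390+q[0]/3-.33,140+q[1]/3-.33)],z/1000)[0])
    a,b,c,d=f(h1,40),f(h2,40),f(p1,27),f(p2,27); print(n,a,b,c,d,(c[0]+d[0]-a[0]-b[0])/2,"stamp",f(s1,28),f(s2,28))
    print((proj(s,[W(80,45,28),W(80,35,28),W(80,25,28),W(80,-30,28)])+.33-[390,140])*3)
```

```text
a5 [29.2 18.1 40. ] [ 29.6 -19.9  40. ] [45.2 25.2 27. ] [ 45.2 -22.   27. ] 15.8 stamp [72. 29. 28.] [ 73.5 -29.2  28. ]
[[622.12715647 126.34155292]
 [612.87861392 173.06929611]
 [603.58817956 218.81889289]
 [552.55020668 452.79610317]]
a6 [37.2 18.1 40. ] [ 37.5 -19.9  40. ] [52.9 25.6 27. ] [ 53.  -21.6  27. ] 15.600000000000001 stamp [78.9 28.8 28. ] [ 80.7 -29.6  28. ]
[[620.65058048 120.79954381]
 [611.37508079 167.44049049]
 [602.05951355 213.10473689]
 [550.91505428 446.64183713]]
```

Request:
{"method": "move_arm", "body": {
  "steps": [0.63, 0, 0, 0, 0, 0, 0, 0.63, 0, 0, 0, 0, 0, 0, 0.63, 0, 0, 0, 0, 0, 0]
}}

```text
time_s: 13.9
ee_pos: [0.5808, -0.0781, 0.1071]
tcp_rot: [-3.137, 0.004, -3.024]
contact_force: [0.2, 0.1, 0.4]
gripper_width: 0.0321
```

```bash
python3 look.py a7
```

```text
t 13.9 clamp [-98.   -2.6 107.1] z 0.1071 shift [0.11 0.   0.08] turn [-0.05  0.04  0.04] F [0.2 0.1 0.4] w 0.0321 j [-0.13  0.4  -0.1   1.06 -0.   -0.25]
[[582.3, 246.7], [543.2, 245.3]]
```

View pics/a7.png

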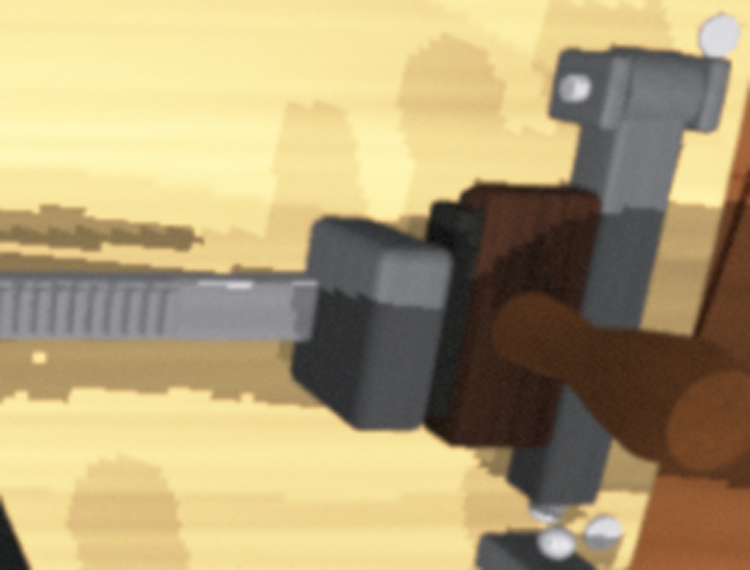

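```bash
cat > lk.py <<'E'
from h import *
import pickle,sys
S={n:pickle.load(open(n+".pkl","rb")) for n in sys.argv[1:]}
N=list(S)
def up(n): return cv2.cvtColor(S[n]["color"],cv2.COLOR_BGR2GRAY)
# head quads & pad pts in crop coords of a6
groups={"head":([(375,250),(442,256),(372,305),(437,308),(305,220),(412,428),(352,430),(290,375)],40),
"pad":([(437,205),(483,208),(428,415),(480,240)],27),"stamp":([(601,196),(490,190),(590,262),(554,445)],28),"knob":([(720,38),(575,90),(553,120),(604,530)],20)}
a="a6"
for b in N:
    if b==a: continue
    for g,(p,z) in groups.items():
        P=np.float32([(390+u/3-.33,140+v/3-.33) for u,v in p]).reshape(-1,1,2)
        g0=np.float32(P)
        Q,st,e=cv2.calcOpticalFlowPyrLK(up(a),up(b),P,None,winSize=(9,9),maxLevel=3)
        B,st2,_=cv2.calcOpticalFlowPyrLK(up(b),up(a),Q,None,winSize=(9,9),maxLevel=3)
        ok=np.linalg.norm(B-P,axis=2).ravel()<.3
        X0=onz(S[a],P.reshape(-1,2),z/1000);X1=onz(S[b],Q.reshape(-1,2),z/1000)
        D=np.array([C(x)-C(y) for x,y in zip(X1,X0)])
        print(b,g,D[:,0].round(2),ok.astype(int),"med",np.median(D[ok,0]).round(2) if ok.any() else None)
E
python3 lk.py a5 a6 a7
```

```text
a5 head [-8.  -8.2 -9.  -7.6 -7.1 -7.4 -7.9 -7. ] [1 0 1 0 1 1 1 0] med -7.9
a5 pad [-7.  -7.3 -7.8 -7.6] [1 1 1 0] med -7.3
a5 stamp [ 15.1  -5.2  -0.9 -49.9] [0 1 0 0] med -5.2
a5 knob [-0.3  0.1 -0.1  0. ] [1 1 1 1] med -0.05
a7 head [ 1.9  1.9  2.  -0.3  1.6  0.4  1.9  1.7] [1 1 1 0 1 1 1 1] med 1.9
a7 pad [0.1 0.  1.3 0.1] [1 1 0 0] med 0.05
a7 stamp [ 0.  -0.1  0.   0. ] [1 1 1 1] med 0.0
a7 knob [-0.3  0.1  0.  -0.1] [1 1 1 1] med -0.05
```

Request:
{"method": "move_arm", "body": {
  "steps": [0.715, 0, 0, 0, 0, 0, 0, 0.715, 0, 0, 0, 0, 0, 0, 0.715, 0, 0, 0, 0, 0, 0]
}}

```text
time_s: 14.2
ee_pos: [0.581, -0.0781, 0.1076]
tcp_rot: [-3.137, 0.004, -3.024]
contact_force: [0.0, -0.5, 0.6]
gripper_width: 0.0245
```

```bash
python3 look.py a8; python3 lk.py a6 a8
```

```text
t 14.2 clamp [-98.   -2.8 107.6] z 0.1076 shift [0.11 0.   0.1 ] turn [-0.05  0.05  0.04] F [ 0.  -0.5  0.6] w 0.0245 j [-0.13  0.4  -0.1   1.06 -0.   -0.25]
[[581.9, 246.2], [542.8, 244.8]]
a8 head [3.4 3.4 3.4 1.2 2.8 0.6 3.4 3. ] [1 1 1 0 1 0 1 1] med 3.4
a8 pad [0.2 0.  2.1 0.2] [1 1 1 0] med 0.2
a8 stamp [ 0.  -0.1  0.   0. ] [1 1 1 1] med 0.0
a8 knob [0.  0.  0.  0.4] [1 1 1 1] med 0.0
```

View pics/a8.png

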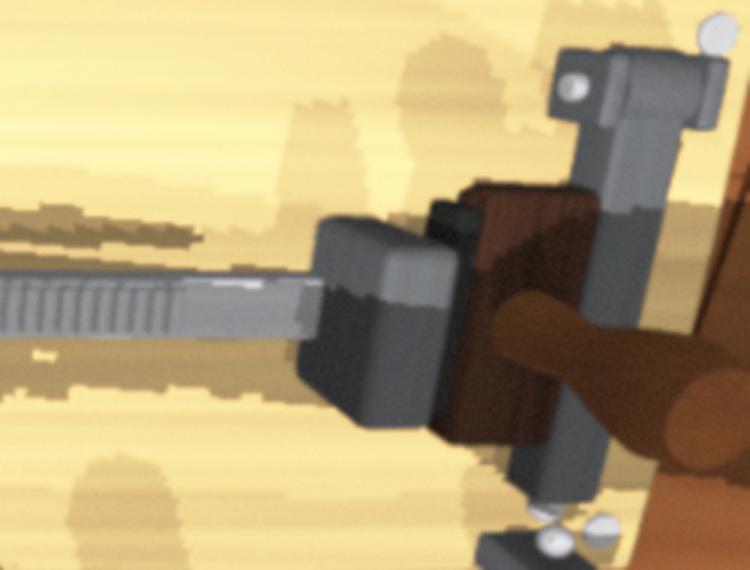

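Request:
{"method": "move_arm", "body": {
  "steps": [0.25, 0, 0, 0, 0, 0, 0, 0.25, 0, 0, 0, 0, 0, 0, 0.25, 0.1, 0, 0.1, 0, 0, 0, 0.25, 0, 0, 0, 0, 0, 0, 0.25, 0, 0, 0, 0, 0, 0]
}}

```text
time_s: 14.67
ee_pos: [0.5782, -0.0784, 0.1037]
tcp_rot: [-3.137, 0.003, -3.024]
contact_force: [-0.5, 0.6, 0.9]
gripper_width: 0.0639
```

```bash
python3 look.py a9; python3 lk.py a6 a9
```

```text
t 14.67 clamp [-98.    0.  103.7] z 0.1037 shift [-0.    0.   -0.05] turn [-0.05  0.04  0.04] F [-0.5  0.6  0.9] w 0.0639 j [-0.13  0.4  -0.11  1.05 -0.   -0.25]
[[584.8, 252.2], [545.4, 250.7]]
a9 head [-0.1 -0.2 -0.2 -0.5 -0.4  0.  -0.1 -0.2] [1 1 1 1 1 1 1 1] med -0.2
a9 pad [-0.1  0.  -0.2  0.1] [1 1 1 0] med -0.1
a9 stamp [15.3  0.5  0.   0. ] [0 0 0 1] med 0.0
a9 knob [-0.1  0.1 -0.1 -0.1] [1 1 1 1] med -0.1
```

View pics/a9.png

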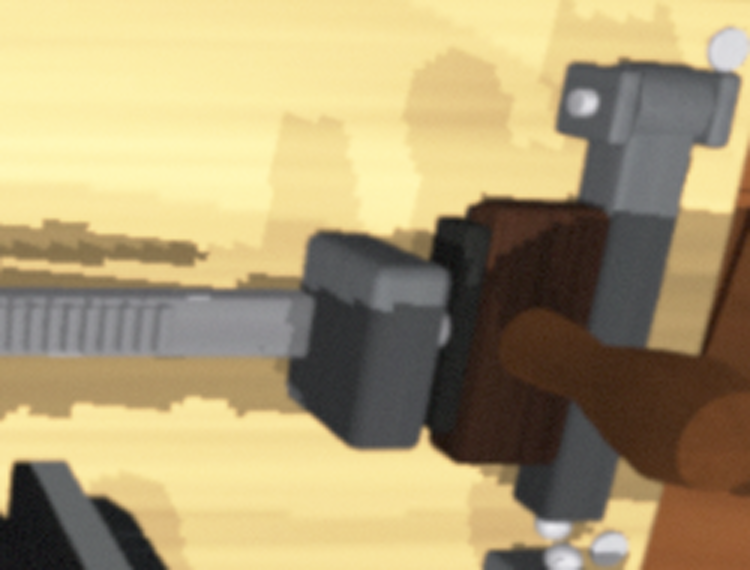

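Run:
```python
from h import *
import pickle
a=pickle.load(open("s4.pkl","rb"))["wrist"];b=pickle.load(open("s5.pkl","rb"))["wrist"]
A=cv2.resize(a["color"][190:265,170:245],None,fx=5,fy=5,interpolation=cv2.INTER_CUBIC)
B=cv2.resize(b["color"][190:265,375:450],None,fx=5,fy=5,interpolation=cv2.INTER_CUBIC)
cv2.imwrite("pics/hd.png",np.hstack([A,B]))
for s in (a,b): print(C(-s["R"].T@s["t"]))
```

```text
[ 87.9  81.8 334.8]
[-95.2  77.9 348.9]
```

View pics/hd.png

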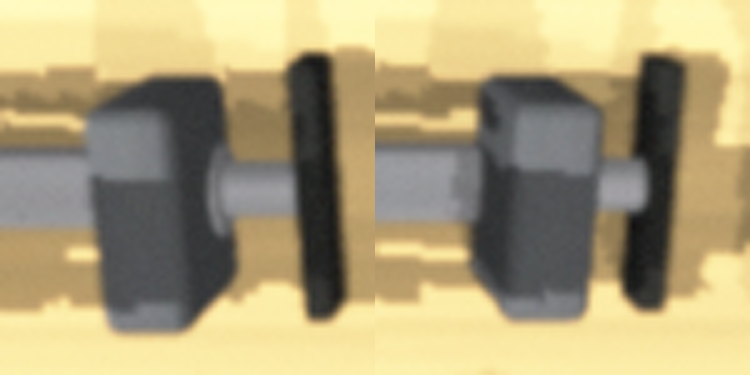

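Run:
```python
from h import *
import pickle
a=pickle.load(open("s4.pkl","rb"))["wrist"];b=pickle.load(open("s5.pkl","rb"))["wrist"]
pa=lambda u,v:(170+u/5-.4,190+v/5-.4); pb=lambda u,v:(375+(u-375)/5-.4,190+v/5-.4)
for n,l,r in [("front top far",(168,112),(600,106)),("front top near",(190,328),(586,318)),("back top far",(88,118),(517,106)),("back top near",(108,328),(508,318)),("pad back top",(290,65),(638,65)),("pad backtop near",(306,318),(624,305))]:
    X,e=tri(a,pa(*l),b,pb(*r));print(n,C(X),round(e*1000,1))
# bar face check: heights
```

```text
front top far [-6.7 20.4 45.3] 0.1
front top near [ -6.5 -17.5  45.5] 0.6
back top far [-20.8  19.6  44. ] 0.8
back top near [-20.5 -17.3  46. ] 0.6
pad back top [ 7.5 23.1 19.1] 0.2
pad backtop near [  7.7 -23.   21.9] 0.7
```

Run:
```python
from h import *
import pickle
from scipy.optimize import least_squares
a=pickle.load(open("s4.pkl","rb"))["wrist"];b=pickle.load(open("s5.pkl","rb"))["wrist"]
pa=lambda u,v:(170+u/5-.4,190+v/5-.4); pb=lambda u,v:(375+(u-375)/5-.4,190+v/5-.4)
# mid rows: left view row 190: back edge ~298, front ~338 ; right view row 185: 631..676
ua=[pa(298,190)[0],pa(338,190)[0]];ub=[pb(631,185)[0],pb(675,185)[0]]
def res(p):
    xf,t,zt=p
    A=proj(a,[W(xf-t,0,zt),W(xf,0,zt-13.5)])[:,0];B=proj(b,[W(xf-t,0,zt-13.5),W(xf,0,zt)])[:,0]
    return np.r_[A-ua,B-ub]
r=least_squares(res,[13,5,27]);print(r.x,r.fun)
for n,h1,h2,p1,p2 in [("a1",(232,245),(212,412),(292,200),(268,400)),("a2",(252,237),(232,408),(312,193),(285,397)),("a3",(288,250),(263,423),(345,205),(313,405)),("a4",(342,240),(315,408),(393,195),(358,390)),("a5",(406,262),(378,435),(450,215),(413,420)),("a6",(442,256),(412,428),(483,208),(445,412))]:
    s=pickle.load(open(n+".pkl","rb"))
    f=lambda q,z:C(onz(s,[(390+q[0]/3-.33,140+q[1]/3-.33)],z/1000)[0])[0]
    for zp in (27,r.x[2]):
        h=(f(h1,45.3)+f(h2,45.3))/2;p=(f(p1,zp)+f(p2,zp))/2; print(n,round(h,1),round(p,1),round(p-h,1),end=" | ")
    print()
```

```text
[13.57798656  4.24152119 27.91653082] [-0.00118164  0.0012215   0.00128123 -0.00123076]
a1 -6.9 13.5 20.4 | a1 -6.9 13.0 20.0 | 
a2 -3.2 17.2 20.4 | a2 -3.2 16.8 19.9 | 
a3 2.4 22.5 20.0 | a3 2.4 22.0 19.6 | 
a4 14.6 34.2 19.6 | a4 14.6 33.7 19.1 | 
a5 26.2 45.2 19.0 | a5 26.2 44.6 18.4 | 
a6 33.9 53.0 19.0 | a6 33.9 52.4 18.4 |
```

Request:
{"method": "move_arm", "body": {
  "steps": [0.37, 0, 0, 0, 0, 0, 0, 0.37, 0, 0, 0, 0, 0, 0, 0.37, 0, 0, 0, 0, 0, 0]
}}

```text
time_s: 14.97
ee_pos: [0.5783, -0.0784, 0.1044]
tcp_rot: [-3.137, 0.004, -3.024]
contact_force: [0.5, -0.4, -1.2]
gripper_width: 0.0537
```

```bash
python3 look.py b1; python3 lk.py a6 b1
```

```text
t 14.97 clamp [-9.800e+01 -1.000e-01  1.044e+02] z 0.1044 shift [ 0.    0.   -0.03] turn [-0.05  0.04  0.04] F [ 0.5 -0.4 -1.2] w 0.0537 j [-0.13  0.4  -0.11  1.05 -0.   -0.25]
[[584.2, 251.7], [544.9, 250.2]]
b1 head [-0.2 -0.2 -0.3 -0.6 -0.3  0.  -0.1 -0.3] [1 1 1 1 1 1 1 1] med -0.25
b1 pad [-0.1  0.1 -0.3 26.4] [1 1 1 0] med -0.1
b1 stamp [15.2 -0.3  0.   0. ] [0 1 0 1] med -0.15
b1 knob [-0.2  0.1 -0.1  0. ] [1 1 1 1] med -0.05
```

Request:
{"method": "move_arm", "body": {
  "steps": [0.45, 0, 0, 0, 0, 0, 0, 0.45, 0, 0, 0, 0, 0, 0, 0.45, 0, 0, 0, 0, 0, 0]
}}

```text
time_s: 15.27
ee_pos: [0.5785, -0.0784, 0.1049]
tcp_rot: [-3.137, 0.005, -3.024]
contact_force: [0.9, 0.4, -0.5]
gripper_width: 0.0469
```

```bash
python3 look.py b2; python3 lk.py a6 b2
```

```text
t 15.27 clamp [-98.   -0.4 104.9] z 0.1049 shift [ 0.01  0.   -0.  ] turn [-0.05  0.05  0.05] F [ 0.9  0.4 -0.5] w 0.0469 j [-0.13  0.4  -0.11  1.06 -0.   -0.25]
[[583.8, 250.9], [544.5, 249.4]]
b2 head [ 1.6  1.6  1.7 -0.8  1.1  0.5  1.8  1.3] [1 1 1 0 1 1 1 1] med 1.6
b2 pad [-0.1  0.   1.3 26.5] [1 1 0 0] med -0.05
b2 stamp [15.2 -0.2  0.   0. ] [0 1 0 1] med -0.1
b2 knob [-0.1  0.1 -0.1  0. ] [1 1 1 1] med -0.05
```

Request:
{"method": "move_arm", "body": {
  "steps": [0.515, 0, 0, 0, 0, 0, 0, 0.515, 0, 0, 0, 0, 0, 0, 0.515, 0, 0, 0, 0, 0, 0]
}}

```text
time_s: 15.57
ee_pos: [0.5788, -0.0784, 0.1054]
tcp_rot: [-3.137, 0.005, -3.024]
contact_force: [-0.4, 0.1, 0.5]
gripper_width: 0.0415
```

```bash
python3 look.py b3; python3 lk.py a6 b3
```

```text
t 15.57 clamp [-98.1  -0.6 105.4] z 0.1054 shift [0.02 0.   0.02] turn [-0.05  0.06  0.05] F [-0.4  0.1  0.5] w 0.0415 j [-0.13  0.4  -0.11  1.06 -0.   -0.25]
[[583.4, 250.3], [544.2, 248.8]]
b3 head [3.  3.1 3.1 0.7 2.4 0.6 3.2 2.5] [1 1 1 0 1 0 1 1] med 3.05
b3 pad [ 0.   0.   2.5 26.5] [1 1 0 0] med 0.0
b3 stamp [0.5 0.2 0.  0. ] [0 1 1 1] med 0.0
b3 knob [-0.2  0.  -0.1  0.2] [1 1 1 1] med -0.05
```

View pics/b3.png

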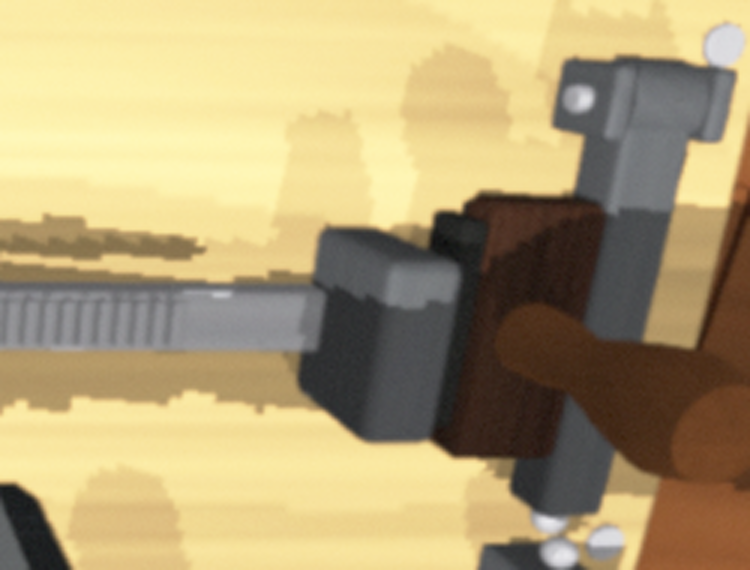

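Run:
```python
from h import *
import pickle
for n,h1,h2,p1,p2 in [("a6",(442,256),(412,428),(483,208),(445,412)),("a8",(457,254),(430,425),(481,207),(444,411)),("b3",(460,265),(432,437),(486,216),(449,420))]:
    s=pickle.load(open(n+".pkl","rb"))
    f=lambda q,z:C(onz(s,[(390+q[0]/3-.33,140+q[1]/3-.33)],z/1000)[0])[0]
    h=(f(h1,45.3)+f(h2,45.3))/2;p=(f(p1,27.9)+f(p2,27.9))/2; print(n,round(h,1),round(p,1),round(p-h,1))
```

```text
a6 33.9 52.4 18.4
a8 38.0 52.6 14.6
b3 37.4 52.6 15.2
```

Request:
{"method": "move_arm", "body": {
  "steps": [0.515, 0, 0, 0, 0, 0, 0, 0.515, 0, 0, 0, 0, 0, 0, 0.515, 0, 0, 0, 0, 0, 0]
}}

```text
time_s: 15.87
ee_pos: [0.5788, -0.0784, 0.1054]
tcp_rot: [-3.137, 0.005, -3.024]
contact_force: [-1.2, 0.7, 1.0]
gripper_width: 0.0414
```

```bash
python3 look.py b4; python3 lk.py a6 b4|grep -E "head|stamp"
python3 - <<'E'
from cell import cams,r
import cv2
s=cams.snapshot("side");cv2.imwrite("pics/side9.png",cv2.resize(s["color"][165:315,240:440],None,fx=4,fy=4))
E
```

```text
t 15.87 clamp [-98.1  -0.6 105.4] z 0.1054 shift [0.02 0.   0.02] turn [-0.05  0.06  0.05] F [-1.2  0.7  1. ] w 0.0414 j [-0.13  0.4  -0.11  1.06 -0.   -0.25]
[[583.5, 250.3], [544.2, 248.8]]
b4 head [3.2 3.1 3.1 0.7 2.4 0.5 3.2 2.6] [1 1 1 0 1 0 1 1] med 3.1
b4 stamp [0.5 0.2 0.  0. ] [0 1 0 1] med 0.1
```

View pics/side9.png

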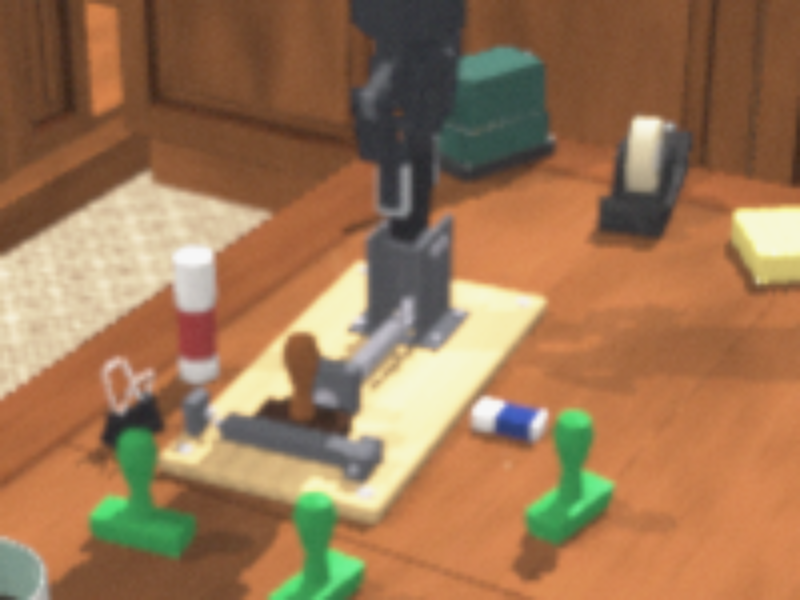

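The side view shows the stop lying flat at (300,440), the stamp upright against it at (300,390), the grips held, and everything else where it was.

```bash
python3 -c "
from cell import r
print(r.close_job())"
```

```text
the job is handed in; nothing more can be done
None
```

The stop bar is down and flat, the stamp is pressed upright against it, and I handed the job in at about 16 s with the grips still squeezed. The pad is pushed in by an estimated 4.0–4.8 mm. That estimate comes from the wrist-camera images, because nothing reads the pad directly.

- **Stop bar:** I swung it down with the closed fingers until it bottomed out. Fingertip height was 27.5 mm against the expected 28 mm. The measured force there peaked at about 38 N, close to the 40 N limit, so I backed off at once. The pictures show the bar lying flat with its nose at the detent post.
- **Pumping:** I made three full squeezes. A fourth, nearly full, brought the stamp against the stop and pushed the pad in. I then let the grips open to check, and the jaw eased back about 3.5 mm. The last squeeze was partial, done in small steps while watching the jaw, and the grips were held at 41.4 mm opening.
- **Pad estimates:** The three ways of estimating it (jaw travel, pad-to-jaw distance and jaw position relative to the stop) differed by up to about 0.8 mm. The highest reading at any point was about 5.4 mm (end of the fourth squeeze), under the 6 mm crush limit.
- **Final check:** The jaw and stamp did not move between the last two looks. In the last side view the glue stick, binder clip, eraser, the part of the sticky notes in frame and the green look-alike stamps had not moved. The ink pad and most of the mug were outside that view, but the arm never worked near them.

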